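# Load the UV curing drawer and dial the exposure time

### The job

The amber-and-green glass lantern has just been glued and needs curing: keeping it upright, put it into the open drawer of the UV curing unit, lowering it all the way to the drawer floor before you let go, and slide the drawer gently until it is fully shut. Roll the three thumbwheels of the timer to 245 seconds (2, 4, 5 from left to right as seen from the robot), each digit squarely on top at the orange index lines. Leave everything else on the bench where it is.

Things in the scene. Friction and masses are not known exactly. Their poses are not given: they have to be found in the camera images.
- curer: UV curing unit, fixed in place: cream box 240 (x) x 320 (y) x 125 mm high, dark lamp housing on the rear half of its top (x > -1 mm, to z = 157 mm). Origin: centre of its underside; +x from its front to its rear, +y to its left seen from the front, z up. Its front faces the robot (yaw within 0.15 rad). Shell's front edge x = -105 mm; the shut drawer front covers it to x = -120 mm.
- drawer (a joint): the unit's only drawer: opening in m along the unit's -x; 0 = fully shut, 0.16 = stop, starts 0.115 to 0.14. Friction about 1.2 N, damping 4 N s/m; it stays where it is left
- drawer_floor (a point): centre of the drawer's inner floor, 24 mm above the bench; moves with the drawer, axes as the unit's. Inside 188 x 272 mm; tray walls rise 44 mm, front panel 88 mm above the floor (its inner face 100 mm to -x). The part free to load from above is the front part, as long as the opening, between front panel and shell's edge; headroom in the unit 89 mm, under the thumbwheels 82 mm
- drawer_handle (a point): middle of the drawer's bow handle: round steel bar 11 mm thick, 120 mm long along y, centre line 30 mm in front of the drawer's front face and 84 mm above the bench; moves with the drawer
- wheel_hundreds (a joint): left thumbwheel (+y side). Angle in rad: digit d is squarely on top at d x 0.6283 (0 to 9, stops just beyond both ends). It grows as the wheel's top rolls away from the robot (unit's +x), which brings up the next higher digit; rolling the top to the robot brings the next lower. Click stops hold each digit and pull it in from up to about 0.25 rad off; about 2 N at the rim turns it
- wheel_tens (a joint): middle thumbwheel, works like the left one
- wheel_units (a joint): right thumbwheel (-y side), works like the left one
- wheel_hundreds_axle (a point): centre of the left thumbwheel on its axle; fixed to the unit, axes as the unit's: axle along y, at unit x = -80, z = 139 mm. Wheels are alike, 40 mm apart: black drum of radius 28, width 16 mm, with ten white flats with black numerals 12 mm high (their tops towards +x when up, read from the robot's side) and a rib between each two flats
- wheel_tens_axle (a point): centre of the middle thumbwheel, likewise. Ribs: ten on each wheel, grey, straight along y, 3 mm thick, standing out to radius 33 mm, halfway between digits: at 0.314, 0.942 .. rad either side of a digit squarely on top. Two neighbouring ribs, one each side of a numeral, measure 23 mm over their outer edges: they can be pinched from above or pushed
- wheel_units_axle (a point): centre of the right thumbwheel, likewise. The fixed grey barrel between and beside the wheels has a radius of 21 mm and orange index lines along its top; the unit's deck lies 14 mm below the axle. The green start key and red mains rocker at the deck's ends stand up to 9 mm above it and are not used
- lantern: the job: open-topped square glass lantern, two amber and two green panes; 50 x 50 mm over the panes, which are 4 mm thick and rise from a 58 x 58 x 6 mm pale foot; 72 mm high in all; 0.2 to 0.4 kg. Origin: centre of its underside; x, y across the panes (yaw within 0.4 rad), z up. Stands on the bench, robot's right (-y) side
- blue_lantern: a finished lantern of the same shape in blue and pale glass; not to be moved. Origin: centre of its underside
- adhesive: black adhesive bottle, 38 mm diameter, 105 mm high; not to be moved. Origin: centre of its underside
- flux_jar: amber jar with a white cap, 60 mm diameter, 65 mm high; not to be moved. Origin: centre of its underside
- foil_roll: roll of copper foil lying flat, 76 mm diameter, 10 mm high; not to be moved. Origin: centre of its underside
- solder_spool: solder spool, 54 mm diameter, 42 mm high; not to be moved. Origin: centre of its underside
- pliers: running pliers with red handles lying on the bench, 160 x 66 mm, 14 mm high; not to be moved. Origin: their pivot, at bench height
- glass_cutter: brass pen-shaped glass cutter lying on the bench, 140 mm long, 16 mm thick; not to be moved. Origin: near its middle, at bench height
Things that resemble listed ones, but are neither listed nor needed, are in the scene too. What is shaped like the lantern but red is not meant.

How it is judged (in metres and radians):
On the way:
1. the lantern is lowered upright onto the drawer floor while the fingers still touch it (its underside within 8 mm of the floor) (contact force between the fingers and lantern above 0.5 N and z of lantern in the frame of drawer_floor between -0.004 and 0.008 m and x of lantern in the frame of drawer_floor between -0.1 and 0.1 m and y of lantern in the frame of drawer_floor between -0.14 and 0.14 m and angle between lantern's own z axis and vertical below 0.15 rad), for 0.1 s.
At the end, for the whole second after the job is handed in: the lantern stands upright (within 0.06 rad) and still on the drawer floor, the drawer is shut to within 4 mm, and the thumbwheels show 2, 4 and 5 from left to right, each within 0.1 rad of squarely on top (value of joint drawer below 0.004 m and z of lantern in the frame of drawer_floor between -0.004 and 0.004 m and x of lantern in the frame of drawer_floor between -0.1 and 0.1 m and y of lantern in the frame of drawer_floor between -0.14 and 0.14 m and angle between lantern's own z axis and vertical below 0.06 rad and linear speed of lantern below 0.02 m/s and value of joint wheel_hundreds between 1.1566 and 1.3566 rad and value of joint wheel_tens between 2.4133 and 2.6133 rad and value of joint wheel_units between 3.0416 and 3.2416 rad); the robot touches nothing.
It fails at once if the lantern is tilted by more than 0.35 rad (wet glue joints) (angle between lantern's own z axis and vertical above 0.35 rad).
It fails at once if the drawer is slammed: closing faster than 0.4 m/s (velocity of joint drawer below -0.4 m/s).
It fails at once if another thing on the bench is moved by more than 25 mm (distance of any of blue_lantern, adhesive, flux_jar, foil_roll, solder_spool, pliers, glass_cutter from where it was at the start of the episode above 0.025 m).
It also fails if it takes over 72 s, if anything falls off the work surface, if the arm or the gripper's body presses on something with over 40 N, if the wrist force passes 120 N, or if a joint passes its speed limit or range.

### The arm

A 6-joint arm with a two-finger parallel gripper is mounted at the origin on the work surface. World frame = base frame: x ahead of the robot, y to its left, z up, the work surface at z = 0. Lengths are in mm, angles in degrees, forces in N, time in s.
With the tool pointing down it reaches from about 400 to 825 mm from the base axis. Payload 7 kg.
Tool frame: the origin (TCP) lies on the centre line of the jaws, within the pads' length; the fingertips stand 14 mm ahead of it and the grasp point (between the pads) lies 5 mm behind it (bot.finger_overhang is the y of the fingertips in the tool frame, in mm); y points along the fingers, z is the direction in which the jaws open and shut, and the axes are right-handed (so a half turn about y gives the same grasp; the last joint's range is limited). The gripper opens to 88 mm and grips with 3 to 60 N. Pads are 19 mm wide; open, the fingers measure 130 mm over their backs; the gripper's body (78 mm by 193 mm) begins 47 mm behind the grasp point.
Start: joints at [82.397, 20.546, 0.682, 0, -70.136, -16.507], TCP at [275.737, 616.088, 208.161] pointing down, gripper open.
Joint ranges: [-176.03, 176.03], [-82.01, 121.73], [-58.28, 71.71], [-173.87, 95.51], [-174.79, -0.11], [-173.66, 173.66]. Speed limits (degrees/s): [136.94, 136.94, 172.46, 180, 180, 180].

### API

Orientations are given as [roll, pitch, yaw] about the fixed x, y, z axes, in that order (R = Rz(yaw) Ry(pitch) Rx(roll)).
In Python, from rig import bot, imaging gives the robot as it stands.
- The arm moves only by the shell command python3 -m inch 'ROWS'. ROWS is JSON, one flat list of numbers, 7 for each row, row after row: the finger opening in mm, from 0 to 87.6, then the shift along the tool's x, y, z in mm, then the turn, a rotation vector about the tool's x, y, z in degrees. A call has 1 to 8 rows; each row shifts and turns the commanded pose from where the row before left it, along the tool's axes as they then stand; what a row does not reach is not made up. A row lasts 1/12 s, in which the tool goes at most 41.7 mm and 7.16 degrees, less where a joint would pass 70% of its speed; a pose out of reach is approached as far as the arm can. A call with a gripper value outside its range is refused whole. The fingers move at their own pace and stop on an object; the grip force is fixed at half the most. Time passes only in rows, so rows that do not move let the fingers close. It gives the time, the measured TCP pose, the force and the opening at its end, in the units of the state.
- bot.observe(): the state, without advancing time (a new reading comes with each control period).
- imaging.grab_frame(name): name is "scene" or "top"; returns a dict with "color" (420x560x3 uint8, red, green, blue), "K" (3x3 intrinsics, pixels), "extrinsics" (4x4, takes a point from world to camera coordinates). Camera axes: x right, y down, z forward; pixel columns grow to the right and rows downward; lengths in mm; the calibration is good to about 2 mm. A picture is of the moment at which its call begins. There is no depth.
- bot.close_job(): hands the job in, once; it reports no verdict.
The state is a dict: "time": time; "joint_positions": joint angles; "dq": joint speeds; "joint_efforts": joint torques, N m; "tcp_pos": TCP position; "eef_rot": TCP orientation; "contact_force": force on the tool from outside, world axes, zero at the start; "wrist_torque": the same for the moment, N m; "opening": finger opening in mm.
Only numpy, scipy, OpenCV 4.12 (cv2) and the standard library are available. Lean on these libraries where they do the work, as an engineer would, in place of code of your own. Each camera call takes 0.05 s, during which the arm holds its last target. There are 200 camera calls.

## Working session

There is one attempt and no reset: what is moved stays moved. The work goes in short steps, Python scripts to look and compute and a shell command to move; the robot and the scene stay as the last step left them, time stands still between calls to the robot, and variables do not carry over. Pictures are saved under pics/ and viewed, about 8 in all and at most 12, crops included, and the job is handed in when it is done.

```bash
ls; mkdir -p pics
cat > h.py <<'E'
import numpy as np,cv2
from rig import bot,imaging
def snap(cam,fn,crop=None,s=1):
    f=imaging.grab_frame(cam); im=cv2.cvtColor(f["color"],cv2.COLOR_RGB2BGR)
    cv2.imwrite(fn.replace('.png','_full.png'),im)
    if crop: x0,y0,x1,y1=crop; im=im[y0:y1,x0:x1]
    if s!=1: im=cv2.resize(im,None,fx=s,fy=s,interpolation=cv2.INTER_CUBIC)
    cv2.imwrite(fn,im); return f
def ray(f,u,v,z):
    K=np.array(f["K"]);E=np.array(f["extrinsics"]);R,t=E[:3,:3],E[:3,3]
    c=-R.T@t; d=R.T@np.linalg.solve(K,[u,v,1]); return c+d*(z-c[2])/d[2]
def proj(f,p):
    K=np.array(f["K"]);E=np.array(f["extrinsics"]);q=K@(E[:3,:3]@np.array(p,float)+E[:3,3]); return q[:2]/q[2]
E
python3 - <<'E'
from h import *
for c in("scene","top"):
    f=snap(c,f"pics/{c}0.png"); E=np.array(f["extrinsics"]); print(c,np.array(f["K"]).round(1).tolist(),(-E[:3,:3].T@E[:3,3]).round(1),E[:3,:3].round(3).tolist())
print(bot.observe())
E
```

```text
pics
scene [[431.2, 0.0, 282.5], [0.0, 431.2, 211.1], [0.0, 0.0, 1.0]] [ 989.6 -612.7 1004.3] [[0.823, 0.568, 0.004], [0.422, -0.606, -0.675], [-0.381, 0.557, -0.738]]
top [[395.7, 0.0, 276.7], [0.0, 395.7, 204.0], [0.0, 0.0, 1.0]] [440.4  38.2 982.8] [[0.01, -1.0, -0.02], [-0.994, -0.008, -0.105], [0.105, 0.021, -0.994]]
{'time': 0.1, 'joint_positions': array([ 8.23966391e+01,  2.05867528e+01,  6.40408644e-01, -1.67361093e-02,
       -7.01349136e+01, -1.65065153e+01]), 'dq': array([ 0.11170871, -0.1199394 ,  0.16733283,  0.09325926,  0.16038093,
       -0.0039513 ]), 'joint_efforts': array([-2.82396271e-03, -5.84164345e+01,  2.93754101e+01,  7.01557025e+00,
        1.02269652e-02, -5.85228872e-05]), 'tcp_pos': array([275.57961088, 615.69632892, 207.3365876 ]), 'eef_rot': array([-8.99176205e+01,  8.00372464e-03,  1.55884431e+02]), 'contact_force': array([ 0.52650969, -0.81226722,  0.14598657]), 'wrist_torque': array([ 0.00879021, -0.00163545,  0.02673685]), 'opening': 87.44189609991655}
```

View pics/top0.png

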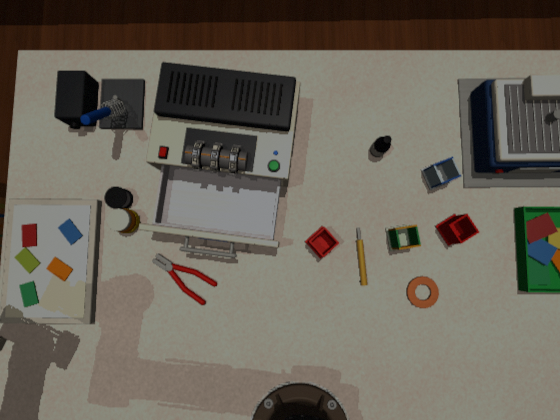

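View pics/scene0.png

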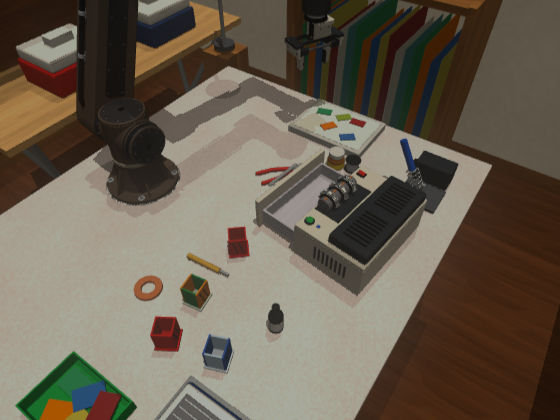

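The top view shows the job lantern at about (404,237), with red decoys at (322,242) and (457,229). The curer's shell is at about (225,130), with the drawer open toward the robot, the handle at (210,247) and the wheels at (197/215/234,157). I'll enlarge the lantern and the unit.

Run:
```python
import cv2,numpy as np
t=cv2.imread('pics/top0.png');s=cv2.imread('pics/scene0.png')
t=cv2.convertScaleAbs(t,alpha=1.5,beta=10);s=cv2.convertScaleAbs(s,alpha=1.5,beta=10)
r=lambda im,x0,y0,x1,y1,k:cv2.resize(im[y0:y1,x0:x1],None,fx=k,fy=k,interpolation=cv2.INTER_CUBIC)
a=r(t,140,110,300,270,3.75)   # 600x600
b=r(t,379,212,429,262,4); c=r(s,170,265,220,315,4); d=r(t,180,132,255,182,200/75)
col=np.zeros((600,200,3),np.uint8); col[:200]=b; col[200:400]=c; col[400:400+d.shape[0]]=d[:, :200]
cv2.imwrite('pics/c1.png',np.hstack([a,col]))
cv2.imwrite('pics/c2.png',r(s,240,130,440,280,4))
```

```text
(no output)
```

View pics/c1.png

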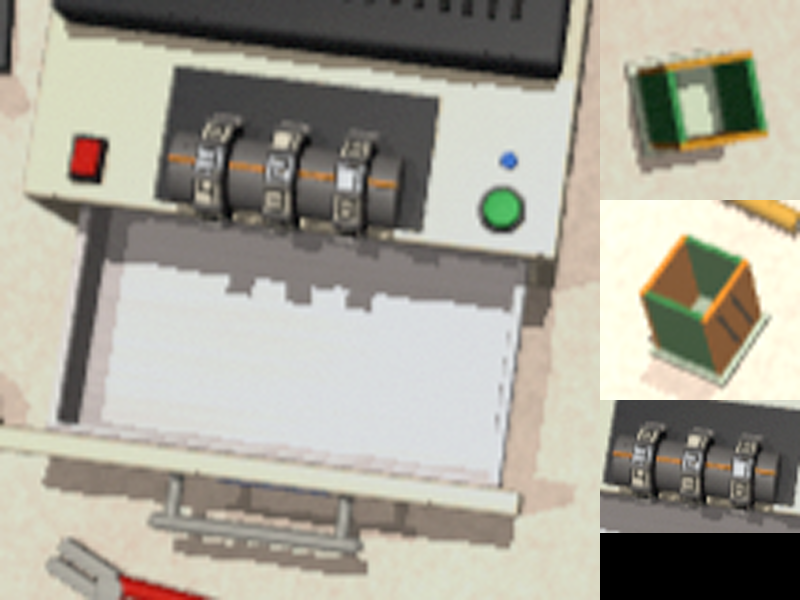

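View pics/c2.png

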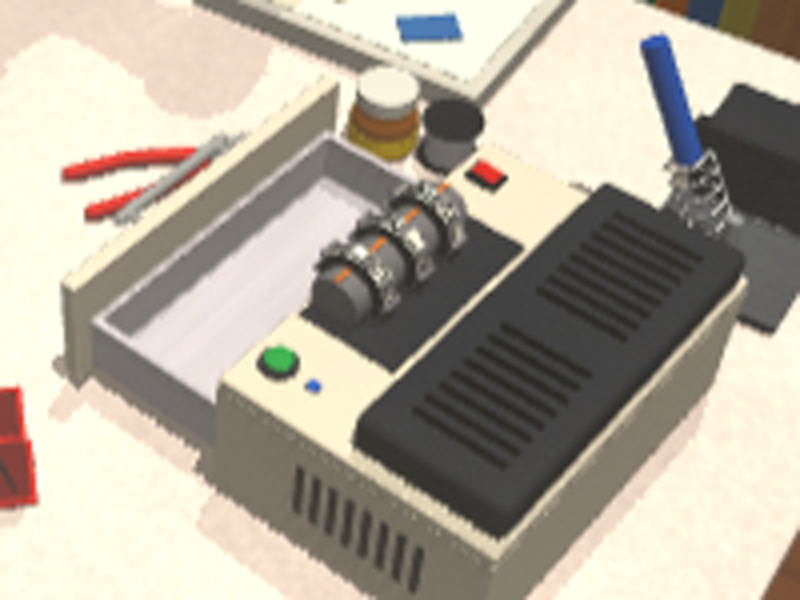

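Read from the top crop: shell front-top corners at (146.7,162) and (288,178.5), handle ends at (180.5,248.7) and (235.5,255.9), lantern rim centre at (408.5,237.2). In the scene view the rim centre is (194,284.5). I'll turn these into poses and make a rectified enlargement of the wheels to read the digits.

```bash
cat > geo.py <<'E'
from h import *
E
python3 - <<'E'
from h import *
T=imaging.grab_frame("top");S=imaging.grab_frame("scene")
c=lambda u,v:(140+u/3.75,110+v/3.75)
L=ray(T,*c(25,195),125)[:2];R=ray(T,*c(555,257),125)[:2]
print("shell front corners",L.round(1),R.round(1),np.linalg.norm(L-R).round(1))
yv=(L-R)/np.linalg.norm(L-R); yaw=np.arctan2(-yv[0],yv[1]); xv=np.array([np.cos(yaw),np.sin(yaw)])
O=(L+R)/2+105*xv; print("unit O",O.round(1),"yaw",np.degrees(yaw).round(2))
a=ray(T,*c(152,520),87)[:2];b=ray(T,*c(358,547),87)[:2]; h=(a+b)/2
print("handle",h.round(1),np.linalg.norm(a-b).round(1),"unit frame",((h-O)@xv).round(1),((h-O)@yv).round(1),"opening",(-(h-O)@xv-150).round(1),"yaw from handle",np.degrees(np.arctan2(-(a-b)[0],(a-b)[1])).round(2))
p=ray(T,*c(518,515),112)[:2]-O; print("panel R corner unit",p@xv,p@yv)
for w,(u,v) in zip("HTU",[(213,162),(283,170),(350,181)]):
    p=ray(T,*c(u,v),167)[:2]-O; print(w,(p@xv).round(1),(p@yv).round(1))
print("lantern top",ray(T,408.5,237.2,72).round(1),"scene",ray(S,194,284.5,72).round(1))
q=[(668,68),(752,53),(768,132),(685,150)]; P=np.array([ray(T,379+(u-600)/4,212+v/4,72)[:2] for u,v in q]);print(P.round(1).tolist())
q=[(685,237),(748,262),(708,320),(643,293)]; P=np.array([ray(S,170+(u-600)/4,265+(v-200)/4,72)[:2] for u,v in q]);print(P.round(1).tolist())
# rectified wheel views
def rect(f,zc,k=5.5):
    X=[];Z=[]
    # surface unrolled: theta -70..70deg at r=29 over x=-80
    th=np.radians(np.linspace(75,-75,int(29*2.618*k))) ; ys=np.linspace(75-0,-75+0,int(150*k*0.9))
    th,ys=np.meshgrid(th,ys,indexing='ij')
    x=-80+29*np.sin(th); z=139+29*np.cos(th)
    W=np.stack([O[0]+x*xv[0]+ys*yv[0],O[1]+x*xv[1]+ys*yv[1],z],-1).reshape(-1,3)
    K=np.array(f["K"]);E=np.array(f["extrinsics"]);Q=(E[:3,:3]@W.T+E[:3,3:]); Q=K@Q; m=(Q[:2]/Q[2]).reshape(2,*th.shape).astype(np.float32)
    im=cv2.remap(cv2.cvtColor(f["color"],cv2.COLOR_RGB2BGR),m[0],m[1],cv2.INTER_CUBIC)
    return cv2.convertScaleAbs(im[:, 120:-120],alpha=1.5)
A=rect(T,0,3.5*1.0);B=rect(S,0,3.5); print(A.shape)
V=np.vstack([A,B]); V=cv2.resize(V,None,fx=min(800/V.shape[1],600/V.shape[0]),fy=min(800/V.shape[1],600/V.shape[0]),interpolation=cv2.INTER_CUBIC);cv2.imwrite('pics/w0.png',V);print(V.shape)
E
```

```text
shell front corners [622.4 346.3] [587.4  32.4] 315.9
unit O [709.3 177.7] yaw -6.36
handle [424.3 211.4] 125.7 unit frame -286.9 1.9 opening 136.9 yaw from handle -6.76
panel R corner unit -256.6386347474676 -154.3439923020424
H -81.1 39.1
T -81.0 -0.8
U -82.8 -39.2
lantern top [ 463.  -243.5   72. ] scene [ 467.2 -244.4   72. ]
[[481.4, -215.6], [490.4, -263.5], [445.6, -271.3], [434.9, -224.2]]
[[440.3, -225.4], [486.3, -216.6], [494.2, -262.9], [447.4, -271.6]]
(265, 232, 3)
(600, 263, 3)
```

View pics/w0.png

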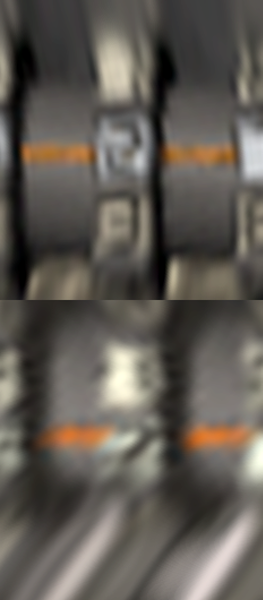

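The unit fit agrees with the known wheel positions, and the tens wheel looks like 2. The crop cut off the outer wheels, so I'll redo it per wheel.

```bash
cat > geo.py <<'E'
from h import *
O=np.array([709.3,177.7]);yaw=np.radians(-6.5);xv=np.array([np.cos(yaw),np.sin(yaw)]);yv=np.array([-np.sin(yaw),np.cos(yaw)])
def wheels(fn,lo=-60,hi=60,k=9):
    out=[]
    for cam in("top","scene"):
        f=imaging.grab_frame(cam); row=[]
        for yc in(40,0,-40):
            th=np.radians(np.linspace(hi,lo,int(29*np.radians(hi-lo)*k/2)));ys=yc-0.5+np.linspace(13,-13,26*k)
            th,ys=np.meshgrid(th,ys,indexing='ij'); x=-81.5+28.5*np.sin(th);z=139+28.5*np.cos(th)
            W=np.stack([O[0]+x*xv[0]+ys*yv[0],O[1]+x*xv[1]+ys*yv[1],z],-1).reshape(-1,3)
            K=np.array(f["K"]);E=np.array(f["extrinsics"]);Q=K@(E[:3,:3]@W.T+E[:3,3:]);m=(Q[:2]/Q[2]).reshape(2,*th.shape).astype(np.float32)
            im=cv2.remap(cv2.cvtColor(f["color"],cv2.COLOR_RGB2BGR),m[0],m[1],cv2.INTER_CUBIC)
            im=cv2.normalize(im,None,0,255,cv2.NORM_MINMAX); cv2.line(im,(0,im.shape[0]//2),(8,im.shape[0]//2),(0,0,255),2); row.append(im)
        out.append(np.hstack(row))
    V=np.vstack(out); s=min(800/V.shape[1],600/V.shape[0]); cv2.imwrite(fn,cv2.resize(V,None,fx=s,fy=s,interpolation=cv2.INTER_AREA))
E
python3 -c "
from geo import *
wheels('pics/w1.png')"
```

```text
(no output)
```

View pics/w1.png

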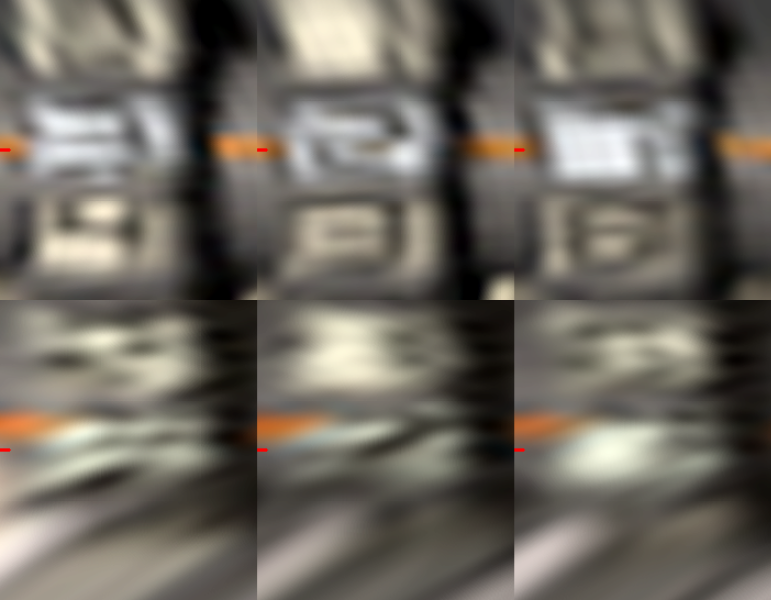

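Readings: hundreds = 3 (4 below it), tens = 2 (1 above, 3 below), units = 1 (0 above, 2 below). So I need −1, +2 and +4 steps. The lantern is at (465,−244) with yaw about 10.4°, and both cameras agree. The drawer is open about 137 mm. First I turn the tool to the lantern's yaw and fly over.

```bash
python3 -m inch '[80,0,0,0,0,-6.9,0, 80,0,0,0,0,-6.9,0, 80,0,0,0,0,-6.9,0, 80,0,0,0,0,-6.9,0, 80,0,0,0,0,-6.9,0, 80,-7,0,33,0,0,0, 80,-7,0,33,0,0,0, 80,-7,0,33,0,0,0]'
python3 -m inch '[80,-7,0,33,0,0,0, 80,-7,0,33,0,0,0, 80,-7,0,33,0,0,0, 80,-7,0,33,0,0,0, 80,-7,0,33,0,0,0, 80,-7,0,33,0,0,0, 80,-7,0,33,0,0,0, 80,-7,0,33,0,0,0]'
python3 -m inch '[80,-7,0,33,0,0,0, 80,-7,0,33,0,0,0, 80,-7,0,33,0,0,0, 80,-7,0,33,0,0,0, 80,6,0,32,0,0,0, 80,6,0,32,0,0,0, 80,6,0,32,0,0,0, 80,6,0,32,0,0,0]'
```

```text
time: 0.97
tcp_pos: [314.2, 521.4, 207.6]
eef_rot: [-90.0, -0.0, -169.6]
contact_force: [0.1, 0.1, 0.1]
opening: 80.4
time: 1.63
tcp_pos: [417.2, 271.3, 208.4]
eef_rot: [-90.0, 0.0, -169.6]
contact_force: [0.7, -0.7, -0.0]
opening: 80.0
time: 2.3
tcp_pos: [467.5, 16.4, 208.4]
eef_rot: [-90.0, 0.0, -169.6]
contact_force: [-0.1, -0.1, 0.2]
opening: 80.4
```

```bash
python3 -m inch '[80,6.3,0,32,0,0,0, 80,6.3,0,32,0,0,0, 80,6.3,0,32,0,0,0, 80,6.3,0,32,0,0,0, 80,6.3,0,32,0,0,0, 80,6.3,0,32,0,0,0, 80,6.3,0,32,0,0,0, 80,6.3,0,32,0,0,0]'
python3 -m inch '[80,0,30,0,0,0,0, 80,0,30,0,0,0,0, 80,0,30,0,0,0,0, 80,0,5,0,0,0,0, 80,0,0,0,0,0,0]'
python3 -c "
from geo import *
f=snap('top','pics/g1.png',(360,190,450,280),4);f=snap('scene','pics/g2.png',(140,200,240,310),4)
cv2.imwrite('pics/g.png',np.hstack([cv2.copyMakeBorder(cv2.imread('pics/g1.png'),0,80,0,0,0),cv2.imread('pics/g2.png')]))"
```

```text
time: 2.97
tcp_pos: [464.1, -244.6, 208.4]
eef_rot: [-90.0, 0.0, -169.6]
contact_force: [1.1, 1.0, -0.3]
opening: 79.7
time: 3.38
tcp_pos: [462.9, -242.9, 111.7]
eef_rot: [-90.1, -0.2, -169.6]
contact_force: [-0.8, -0.6, 0.7]
opening: 79.9
```

View pics/g.png

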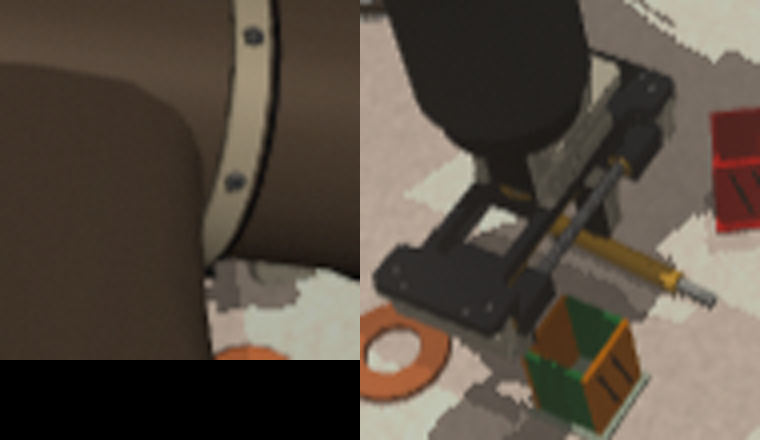

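```bash
python3 -c "
from geo import *
f=imaging.grab_frame('scene');q=lambda p:((proj(f,p)-[140,200])*4+[360,0]).round()
c=np.array([464,-243.]);j=np.array([.18,-.98])
for n,s in(('tipR',1),('tipL',-1)):
  for z in (98,128,164): print(n,z,q([*(c+s*j*50),z]))
print('rim',q([465,-244,72]), bot.observe()['tcp_pos'])"
```

```text
tipR 98 [523. 374.]
tipR 128 [514. 347.]
tipR 164 [504. 313.]
tipL 98 [609. 251.]
tipL 128 [603. 223.]
tipL 164 [595. 188.]
rim [574. 336.] [ 465.80753523 -243.15950524  115.08091507]
```

The fingers straddle the lantern as predicted: the projected rim is (574,336) and the observed rim is about (577,337). Next: descend, grip and lift.

```bash
python3 -m inch '[80,0,20,0,0,0,0, 80,0,20,0,0,0,0, 80,0,15,0,0,0,0, 80,0,8,0,0,0,0, 80,0,0,0,0,0,0, 50,0,0,0,0,0,0, 40,0,0,0,0,0,0, 40,0,0,0,0,0,0]'
python3 -m inch '[30,0,0,0,0,0,0, 30,0,0,0,0,0,0, 30,0,0,0,0,0,0, 30,0,0,0,0,0,0, 30,0,0,0,0,0,0, 30,0,0,0,0,0,0]'
```

```text
time: 4.2
tcp_pos: [465.4, -243.1, 51.5]
eef_rot: [-90.0, 0.1, -169.6]
contact_force: [-0.5, 0.8, -0.1]
opening: 65.3
time: 4.7
tcp_pos: [464.7, -242.9, 50.7]
eef_rot: [-90.0, 0.0, -169.6]
contact_force: [-1.3, 2.6, 6.0]
opening: 49.2
```

Gripped at 49.2 mm. Lift and carry.

```bash
python3 -m inch '[30,0,-10,0,0,0,0, 30,0,-20,0,0,0,0, 30,0,-25,0,0,0,0, 30,0,-25,0,0,0,0, 30,0,-25,0,0,0,0, 30,0,-25,0,0,0,0, 30,0,-20,0,0,0,0, 30,0,-10,0,0,0,0]'
python3 -m inch '[30,-3,0,-8,0,0,0, 30,-6,0,-18,0,0,0, 30,-9,0,-26,0,0,0, 30,-9,0,-27,0,0,0, 30,-9,0,-27,0,0,0, 30,-9,0,-27,0,0,0, 30,-9,0,-27,0,0,0, 30,-9,0,-27,0,0,0]'
python3 -m inch '[30,-9,0,-27,0,0,0, 30,-9,0,-27,0,0,0, 30,-9,0,-27,0,0,0, 30,-9,0,-27,0,0,0, 30,-9,0,-27,0,0,0, 30,-10,0,-28,0,0,0, 30,-10,0,-28,0,0,0, 30,-10,0,-26,0,0,0]'
python3 -m inch '[30,-7,0,-20,0,0,0, 30,-5,0,-14,0,0,0, 30,-3,0,-10,0,0,0, 30,0,0,0,0,5.6,0, 30,0,0,0,0,5.6,0, 30,0,0,0,0,5.7,0, 30,0,0,0,0,0,0, 30,0,0,0,0,0,0]'
```

```text
time: 5.37
tcp_pos: [464.9, -243.3, 213.1]
eef_rot: [-89.9, 0.2, -169.6]
contact_force: [0.6, 0.1, -3.4]
opening: 49.1
time: 6.03
tcp_pos: [491.4, -46.0, 208.5]
eef_rot: [-90.0, -0.2, -169.6]
contact_force: [0.5, -0.7, -2.9]
opening: 49.0
time: 6.7
tcp_pos: [526.0, 180.9, 208.3]
eef_rot: [-90.0, -0.2, -169.6]
contact_force: [0.5, -0.4, -4.1]
opening: 49.0
time: 7.37
tcp_pos: [533.6, 224.7, 209.6]
eef_rot: [-90.0, -0.0, 173.6]
contact_force: [-0.6, 0.4, -3.7]
opening: 49.0
```

```bash
python3 -c "
from geo import *
o=bot.observe();p=o['tcp_pos'];print(p,o['eef_rot'],'unit',(p[:2]-O)@xv,(p[:2]-O)@yv)
f=snap('scene','pics/c_s.png',(220,80,420,230),4)"
```

```text
[533.64583907 224.69501292 209.62608745] [-8.99618910e+01 -4.94921501e-02  1.73628616e+02] unit -179.8450171260222 26.808306666760245
```

View pics/c_s.png

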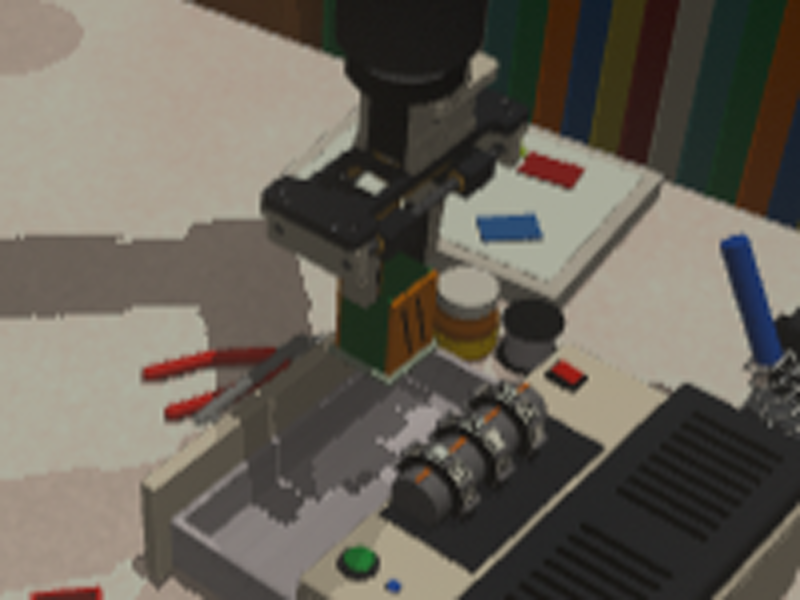

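The lantern hangs upright over the free front part of the drawer, at unit (−180, +27). Now I lower it.

```bash
python3 -m inch '[30,0,12,0,0,0,0, 30,0,22,0,0,0,0, 30,0,22,0,0,0,0, 30,0,22,0,0,0,0, 30,0,20,0,0,0,0, 30,0,14,0,0,0,0, 30,0,8,0,0,0,0, 30,0,4,0,0,0,0]'
python3 -m inch '[30,0,3,0,0,0,0, 30,0,3,0,0,0,0, 30,0,2,0,0,0,0, 30,0,2,0,0,0,0, 30,0,0,0,0,0,0, 30,0,0,0,0,0,0]'
```

```text
time: 8.08
tcp_pos: [533.6, 224.7, 84.9]
eef_rot: [-89.9, -0.1, 173.6]
contact_force: [-0.3, -1.0, -2.9]
opening: 48.9
time: 8.58
tcp_pos: [534.2, 225.4, 76.5]
eef_rot: [-90.0, 0.0, 173.5]
contact_force: [-0.3, 0.1, -3.9]
opening: 49.2
```

```bash
python3 -m inch '[30,0,1,0,0,0,0, 30,0,1,0,0,0,0, 30,0,0,0,0,0,0, 30,0,0,0,0,0,0]'
python3 -m inch '[30,0,0.7,0,0,0,0, 30,0,0,0,0,0,0, 30,0,0,0,0,0,0]'
```

```text
time: 8.92
tcp_pos: [534.5, 225.5, 74.7]
eef_rot: [-90.0, 0.1, 173.5]
contact_force: [-0.4, -0.2, 1.3]
opening: 49.3
time: 9.17
tcp_pos: [534.9, 225.6, 74.6]
eef_rot: [-90.0, 0.1, 173.5]
contact_force: [-0.7, -0.5, 5.3]
opening: 49.3
```

Floor contact felt at +5 N, with the height as predicted (74.6). Release, rise, and move in front of the handle with the fingers closed.

```bash
python3 -m inch '[52,0,0,0,0,0,0, 70,0,0,0,0,0,0, 72,0,0,0,0,0,0, 72,0,0,0,0,0,0, 72,0,-6,0,0,0,0, 72,0,-14,0,0,0,0, 72,0,-24,0,0,0,0, 72,0,-30,0,0,0,0]'
python3 -m inch '[72,0,-30,0,0,0,0, 60,0,-30,0,0,0,0, 30,12,0,4,0,0,0, 0,24,0,5,0,0,0, 0,30,0,5,0,0,0, 0,30,0,5,0,0,0, 0,24,0,5,0,0,0, 0,18,0,3,0,0,0]'
python3 -m inch '[0,0,15,0,0,0,0, 0,0,25,0,0,0,0, 0,0,30,0,0,0,0, 0,0,30,0,0,0,0, 0,0,18,0,0,0,0, 0,0,8,0,0,0,0, 0,0,0,0,0,0,0]'
python3 -c "
from geo import *
o=bot.observe();p=o['tcp_pos'];print(p,o['eef_rot'],'unit',(p[:2]-O)@xv,(p[:2]-O)@yv)
f=snap('scene','pics/p_s.png',(240,100,410,240),4)"
```

```text
time: 9.83
tcp_pos: [532.9, 224.4, 146.9]
eef_rot: [-89.8, -0.2, 173.5]
contact_force: [-0.1, 1.3, -0.0]
opening: 72.1
time: 10.5
tcp_pos: [392.1, 213.4, 207.9]
eef_rot: [-90.0, 0.0, 173.5]
contact_force: [0.4, 0.1, -0.3]
opening: 30.9
time: 11.08
tcp_pos: [393.2, 213.2, 80.3]
eef_rot: [-89.8, -0.1, 173.5]
contact_force: [0.2, 0.8, 0.7]
opening: 0.3
[393.20237901 213.23292158  80.28293534] [-8.98454010e+01 -9.51844107e-02  1.73484348e+02] unit -318.0881407781688 -0.4787557248063621
```

View pics/p_s.png

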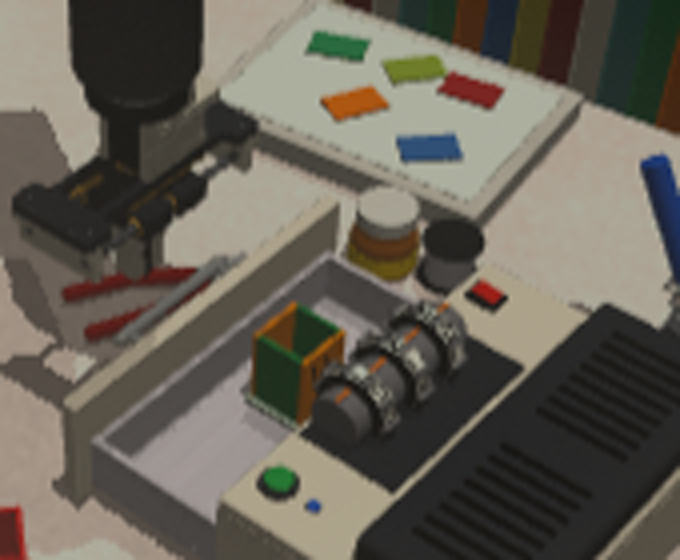

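The lantern stands upright in the drawer, and the fingers are in front of the handle. Push gently, at most 0.12 m/s.

```bash
python3 -m inch '[0,-5,0,0,0,0,0, 0,-4,0,0,0,0,0, 0,-3,0,0,0,0,0, 0,-3,0,0,0,0,0, 0,-3,0,0,0,0,0, 0,-4,0,0,0,0,0, 0,-5,0,0,0,0,0, 0,-6,0,0,0,0,0]'
python3 -m inch '[0,-7,0,0,0,0,0, 0,-8,0,0,0,0,0, 0,-9,0,0,0,0,0, 0,-9,0,0,0,0,0, 0,-9,0,0,0,0,0, 0,-9,0,0,0,0,0, 0,-9,0,0,0,0,0, 0,-9,0,0,0,0,0]'
python3 -m inch '[0,-8,0,0,0,0,0, 0,-7,0,0,0,0,0, 0,-6,0,0,0,0,0, 0,-5,0,0,0,0,0, 0,-4,0,0,0,0,0, 0,-3,0,0,0,0,0, 0,-3,0,0,0,0,0, 0,-3,0,0,0,0,0]'
python3 -c "
from geo import *
o=bot.observe();p=o['tcp_pos'];print('unit',(p[:2]-O)@xv,(p[:2]-O)@yv,p[2],o['contact_force'])"
```

```text
time: 11.8
tcp_pos: [427.1, 210.3, 81.5]
eef_rot: [-90.0, 0.0, 173.5]
contact_force: [0.7, -1.0, 0.5]
opening: 0.4
time: 12.47
tcp_pos: [496.0, 202.1, 81.3]
eef_rot: [-90.0, -0.0, 173.5]
contact_force: [-1.5, -0.2, 0.9]
opening: 0.4
time: 13.13
tcp_pos: [534.0, 198.1, 81.4]
eef_rot: [-90.0, -0.0, 173.5]
contact_force: [-1.4, -0.6, -1.1]
opening: 0.3
unit -176.50764175831125 0.38970091690895714 81.37185258087287 [-1.41388204 -0.60366245 -1.07594397]
```

```bash
python3 -m inch '[0,-2,0,0,0,0,0, 0,-2,0,0,0,0,0, 0,-2,0,0,0,0,0, 0,-2,0,0,0,0,0, 0,-2,0,0,0,0,0, 0,-2,0,0,0,0,0]'
python3 -m inch '[0,-1,0,0,0,0,0, 0,-1,0,0,0,0,0, 0,-1,0,0,0,0,0, 0,-1,0,0,0,0,0, 0,0,0,0,0,0,0]'
```

```text
time: 13.63
tcp_pos: [546.0, 196.7, 81.5]
eef_rot: [-90.0, -0.0, 173.5]
contact_force: [-1.2, -0.6, -1.0]
opening: 0.5
time: 14.05
tcp_pos: [550.2, 196.4, 81.6]
eef_rot: [-90.0, 0.0, 173.5]
contact_force: [0.7, 0.5, 0.4]
opening: 0.4
```

```bash
python3 -m inch '[0,-1,0,0,0,0,0, 0,-1,0,0,0,0,0, 0,-1,0,0,0,0,0]'
python3 -m inch '[0,-1,0,0,0,0,0, 0,-1,0,0,0,0,0, 0,0,0,0,0,0,0]'
```

```text
time: 14.3
tcp_pos: [553.0, 196.0, 81.5]
eef_rot: [-90.0, 0.0, 173.5]
contact_force: [-1.6, -0.3, 0.3]
opening: 0.3
time: 14.55
tcp_pos: [555.2, 195.8, 81.5]
eef_rot: [-90.0, 0.0, 173.5]
contact_force: [0.1, -0.4, -0.4]
opening: 0.5
```

```bash
python3 -c "
from geo import *
f=snap('scene','pics/q_s.png',(270,130,390,240),5)
q=lambda x,y,z:((proj(f,[*(O+x*xv+y*yv),z])-[270,130])*5).round()
for n,a in dict(panelRtopfront=(-120,-160,112),panelRtoprear=(-105,-160,112),shellRtop=(-105,-160,125),hR=(-150,-60,84),hL=(-150,60,84),panelL=(-120,160,112),tip=(-155.5,0,67)).items(): print(n,q(*a))"
```

```text
panelRtopfront [ 98. 470.]
panelRtoprear [119. 484.]
shellRtop [120. 469.]
hR [169. 379.]
hL [293. 272.]
panelL [433. 177.]
tip [224. 339.]
```

View pics/q_s.png

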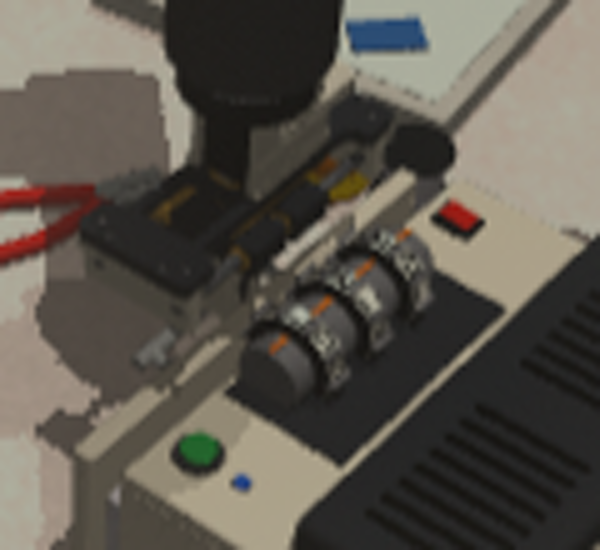

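The panel's right top corner is at about (78,453), against (98,470) predicted for shut, so the drawer is still about 12–16 mm open. My finger position doesn't agree with that. I'll lift out and back off, then measure the panel edge numerically.

```bash
python3 -m inch '[0,0,-10,0,0,0,0, 0,0,-20,0,0,0,0, 0,0,-30,0,0,0,0, 0,0,-30,0,0,0,0, 0,0,-30,0,0,0,0, 0,0,-10,0,0,0,0, 0,20,0,0,0,0,0, 0,40,0,0,0,0,0]'
python3 -m inch '[0,40,0,0,0,0,0, 0,30,0,20,0,0,0, 0,0,0,36,0,0,0, 0,0,0,36,0,0,0, 0,0,0,36,0,0,0, 0,0,0,36,0,0,0, 0,0,0,36,0,0,0, 0,0,0,0,0,0,0]'
python3 - <<'E'
from geo import *
print(bot.finger_overhang)
for cam in("top","scene"):
    f=snap(cam,f'pics/z_{cam}.png'); g=cv2.cvtColor(f["color"],cv2.COLOR_RGB2GRAY)
    for z,ys,xs in((112,(-140,-100,100,140),np.arange(-150,-89,3)),(89,(-40,-20,20,40),np.arange(-190,-129,3))):
        print(cam,'z',z,'x',xs[0],'step3')
        for y in ys:
            m=np.float32([proj(f,[*(O+x*xv+y*yv),z]) for x in xs])
            print(y,cv2.remap(g,m[None,:,0],m[None,:,1],cv2.INTER_LINEAR)[0].tolist())
E
```

```text
time: 15.27
tcp_pos: [497.5, 203.0, 212.4]
eef_rot: [-90.1, 0.1, 173.4]
contact_force: [-1.1, 1.7, 0.4]
opening: 0.7
time: 15.93
tcp_pos: [401.5, 7.6, 212.2]
eef_rot: [-90.0, 0.0, 173.3]
contact_force: [-0.7, 0.9, -0.2]
opening: 0.5
14.0
top z 112 x -150 step3
-140 [54, 53, 108, 163, 171, 170, 165, 144, 149, 144, 101, 91, 87, 83, 78, 74, 129, 170, 171, 171, 172]
-100 [54, 54, 105, 161, 170, 170, 160, 115, 94, 96, 97, 97, 96, 93, 74, 76, 128, 171, 171, 171, 171]
100 [55, 53, 85, 151, 169, 169, 164, 114, 72, 68, 70, 70, 73, 71, 71, 68, 108, 159, 169, 170, 170]
140 [149, 86, 70, 143, 169, 169, 166, 153, 166, 167, 169, 165, 121, 59, 51, 50, 99, 158, 169, 168, 144]
top z 89 x -190 step3
-40 [165, 166, 162, 140, 101, 118, 122, 88, 91, 98, 96, 97, 85, 40, 47, 54, 77, 145, 170, 170, 170]
-20 [135, 160, 162, 148, 109, 118, 126, 97, 96, 96, 96, 96, 81, 39, 45, 53, 71, 142, 170, 170, 169]
20 [151, 162, 163, 144, 103, 117, 121, 92, 94, 95, 96, 98, 93, 55, 42, 53, 63, 140, 169, 170, 169]
40 [111, 113, 108, 116, 97, 118, 123, 96, 93, 95, 96, 96, 92, 66, 53, 54, 61, 136, 168, 169, 169]
scene z 112 
[... 167 characters left out ...]
, 84, 84, 84, 86, 116, 162, 165, 159, 140, 127, 118, 119]
100 [133, 145, 149, 154, 161, 163, 159, 132, 92, 78, 73, 103, 106, 114, 119, 102, 97, 97, 93, 86, 84]
140 [76, 56, 76, 122, 161, 164, 161, 131, 89, 84, 75, 71, 75, 96, 143, 148, 98, 70, 67, 66, 68]
scene z 89 x -190 step3
-40 [167, 166, 166, 167, 149, 126, 116, 103, 107, 150, 166, 161, 157, 164, 165, 159, 129, 91, 83, 83, 83]
-20 [168, 168, 168, 157, 134, 123, 117, 104, 105, 139, 162, 163, 162, 163, 165, 164, 129, 86, 83, 82, 61]
20 [167, 166, 168, 165, 147, 126, 118, 104, 109, 146, 168, 164, 161, 162, 148, 103, 80, 79, 75, 62, 78]
40 [167, 168, 168, 160, 143, 123, 118, 101, 104, 130, 143, 129, 157, 163, 164, 158, 117, 69, 50, 48, 64]
```

The profile shows the panel spanning x −143.5 to −128.5 at the top and the handle at about −174, in both cameras. So the opening is about 23.5 mm, which puts the fingers inside the bow rather than in front of it. I'll re-approach clearly in front of the bar, and check the old frames for how it happened.

```bash
python3 -m inch '[0,-10,0,-20,0,0,0, 0,-12,0,-30,0,0,0, 0,-13,0,-34,0,0,0, 0,-13,0,-34,0,0,0, 0,-12,0,-34,0,0,0, 0,-12,0,-30,0,0,0, 0,-12,0,-22,0,0,0, 0,0,0,0,0,0,0]'
python3 - <<'E'
from geo import *
o=bot.observe();p=o['tcp_pos'];print('unit',(p[:2]-O)@xv,(p[:2]-O)@yv,p[2])
f=imaging.grab_frame("scene")
for fn in("scene0.png","p_s_full.png","q_s_full.png"):
    g=cv2.imread("pics/"+fn,0); xs=np.arange(-290,-119,5)
    for z,y in((112,-140),):
        m=np.float32([proj(f,[*(O+x*xv+y*yv),z]) for x in xs]); print(fn,cv2.remap(g,m[None,:,0],m[None,:,1],cv2.INTER_LINEAR)[0].tolist())
E
```

```text
time: 16.7
tcp_pos: [511.7, 209.8, 210.7]
eef_rot: [-90.0, 0.0, 173.7]
contact_force: [0.7, -0.0, 0.2]
opening: 0.4
unit -199.9724386274031 9.524539066629899 210.71364412451965
scene0.png [164, 163, 162, 163, 164, 163, 164, 158, 156, 155, 106, 80, 80, 80, 80, 91, 133, 89, 74, 76, 75, 78, 118, 144, 146, 148, 147, 146, 149, 150, 149, 147, 146, 147, 148]
p_s_full.png [77, 82, 82, 91, 78, 77, 78, 101, 138, 140, 106, 81, 81, 81, 81, 88, 117, 87, 76, 76, 77, 80, 118, 150, 151, 153, 152, 151, 153, 155, 155, 152, 152, 152, 153]
q_s_full.png [169, 168, 168, 168, 167, 159, 162, 156, 150, 147, 148, 149, 150, 147, 146, 148, 148, 147, 147, 150, 148, 147, 146, 146, 128, 80, 84, 75, 74, 84, 134, 139, 124, 81, 80]
```

```bash
cat >> geo.py <<'E'
def drawer():
    o=bot.observe();p=o['tcp_pos'];print('unit',((p[:2]-O)@xv).round(1),((p[:2]-O)@yv).round(1),p[2].round(1),o['contact_force'].round(1))
    f=imaging.grab_frame("scene");g=cv2.cvtColor(f["color"],cv2.COLOR_RGB2GRAY);xs=np.arange(-148,-88,2)
    for y in(-140,-120):
        m=np.float32([proj(f,[*(O+x*xv+y*yv),112]) for x in xs]);print(cv2.remap(g,m[None,:,0],m[None,:,1],cv2.INTER_LINEAR)[0].tolist())
E
python3 -m inch '[0,0,15,0,0,0,0, 0,0,25,0,0,0,0, 0,0,30,0,0,0,0, 0,0,30,0,0,0,0, 0,0,18,0,0,0,0, 0,0,8,0,0,0,0, 0,0,0,0,0,0,0, 0,0,0,0,0,0,0]'
python3 -c "
from geo import *
drawer()"
python3 -m inch '[0,-4,0,0,0,0,0, 0,-4,0,0,0,0,0, 0,-4,0,0,0,0,0, 0,-4,0,0,0,0,0, 0,-4,0,0,0,0,0, 0,0,0,0,0,0,0]'
python3 -c "
from geo import *
drawer()"
```

```text
time: 17.42
tcp_pos: [509.9, 205.3, 86.2]
eef_rot: [-90.0, 0.0, 173.5]
contact_force: [1.0, -0.4, 0.6]
opening: 0.3
unit -201.2 4.9 86.2 [ 1.  -0.4  0.6]
[75, 79, 94, 118, 135, 138, 139, 139, 138, 124, 99, 83, 81, 81, 81, 80, 80, 82, 107, 135, 155, 161, 161, 161, 161, 161, 161, 161, 161, 161]
[74, 76, 97, 125, 135, 139, 139, 139, 135, 124, 102, 84, 81, 80, 81, 80, 80, 83, 104, 139, 161, 162, 144, 109, 66, 48, 56, 58, 65, 66]
time: 17.97
tcp_pos: [530.4, 202.6, 85.5]
eef_rot: [-90.0, 0.0, 173.5]
contact_force: [0.6, -0.1, -0.4]
opening: 0.7
unit -180.6 4.5 85.5 [ 0.6 -0.1 -0.4]
[75, 79, 94, 119, 135, 138, 139, 139, 139, 124, 99, 83, 81, 81, 81, 80, 81, 82, 98, 118, 135, 143, 146, 155, 161, 161, 161, 161, 161, 162]
[142, 140, 135, 130, 136, 139, 139, 139, 135, 124, 102, 83, 81, 81, 81, 81, 80, 81, 96, 121, 137, 138, 123, 94, 60, 48, 56, 58, 65, 66]
```

```bash
python3 -m inch '[0,-3,0,0,0,0,0, 0,-3,0,0,0,0,0, 0,-3,0,0,0,0,0, 0,0,0,0,0,0,0]'
python3 -c "
from geo import *
drawer()
a=snap('scene','pics/r1.png',(290,145,370,225),5);snap('top','pics/r2.png',(160,180,260,280),4)
q=lambda x,y,z:((proj(a,[*(O+x*xv+y*yv),z])-[290,145])*5).round()
print('tip',q(-171.6,4.5,71.5),'bar ends',q(-173.5,-60,84),q(-173.5,60,84))
cv2.imwrite('pics/r.png',np.hstack([cv2.imread('pics/r1.png'),cv2.imread('pics/r2.png')]))"
```

```text
time: 18.35
tcp_pos: [539.0, 201.6, 85.4]
eef_rot: [-90.0, 0.0, 173.5]
contact_force: [-0.2, -0.5, 0.2]
opening: 0.3
unit -172.0 4.5 85.4 [-0.2 -0.5  0.2]
[76, 79, 94, 118, 135, 138, 139, 139, 139, 125, 99, 84, 81, 81, 81, 81, 81, 82, 99, 118, 133, 138, 138, 138, 138, 138, 142, 152, 161, 161]
[142, 140, 135, 131, 136, 139, 139, 138, 135, 124, 102, 83, 80, 80, 80, 81, 81, 82, 96, 122, 138, 138, 123, 93, 58, 44, 51, 56, 64, 66]
tip [108. 243.] bar ends [ 39. 285.] [163. 179.]
```

View pics/r.png

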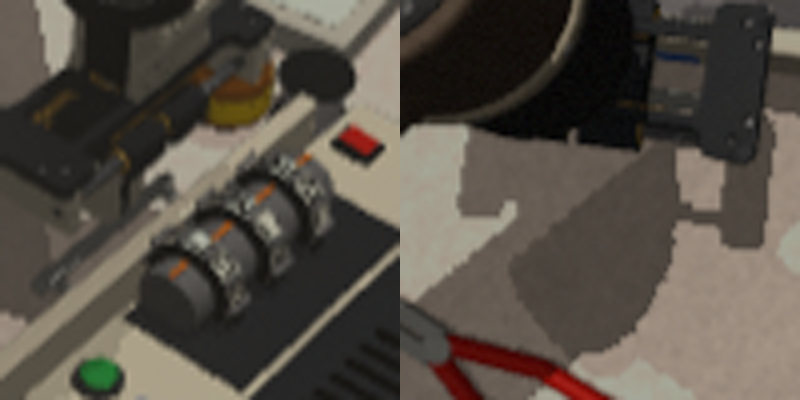

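The bar is visible with the finger near or behind it, and there has been no contact yet. I'll check where the gripper really is in the camera frames.

Run:
```python
from geo import *
T=imaging.grab_frame("top");S=imaging.grab_frame("scene")
for z in(133,160,180):
    for n,(u,v) in dict(rearR=(770,10),frontR=(755,160),).items():
        p=ray(T,160+(u-400)/4,180+v/4,z)[:2]-O; print(z,n,(p@xv).round(1),(p@yv).round(1))
# scene: gripper plate far-right corner
    for n,(u,v) in dict(plate_rearL=(272,25),plate_rearR=(75,210)).items():
        p=ray(S,290+u/5,145+v/5,z)[:2]-O; print(z,'scene',n,(p@xv).round(1),(p@yv).round(1))
for (u,v) in((45,280),(165,185)):
    for z in (78,84,90): p=ray(S,290+u/5,145+v/5,z)[:2]-O; print('bar',z,(p@xv).round(1),(p@yv).round(1))
for (u,v) in((130,195),(165,185),):
    p=ray(S,290+u/5,145+v/5,100)[:2]-O; print('finger?',(p@xv).round(1),(p@yv).round(1))
```

```text
133 rearR -124.0 -82.7
133 frontR -205.9 -85.3
133 scene plate_rearL -178.9 173.9
133 scene plate_rearR -166.9 -37.3
160 rearR -128.0 -85.5
160 frontR -207.4 -88.0
160 scene plate_rearL -161.9 145.1
160 scene plate_rearR -150.4 -59.5
180 rearR -131.0 -87.5
180 frontR -208.4 -89.9
180 scene plate_rearL -149.4 123.9
180 scene plate_rearR -138.1 -75.9
bar 78 -176.5 -50.1
bar 84 -173.0 -54.6
bar 90 -169.5 -59.2
bar 78 -172.8 62.1
bar 84 -169.2 56.8
bar 90 -165.7 51.5
finger? -170.4 21.8
finger? -159.9 42.7
```

```bash
python3 -m inch '[0,0,2,0,0,0,0, 0,0,2,0,0,0,0, 0,0,0,0,0,0,0]'; python3 -m inch '[0,0,2,0,0,0,0, 0,0,2,0,0,0,0, 0,0,0,0,0,0,0]'
python3 - <<'E'
from geo import *
S=imaging.grab_frame("scene");im=S["color"]
# sample along bar (x=-173.5,z=84 and top) brightness vs y, plus lines 10,20,30 mm above
for z in (78,84,89,95,101,107,113):
    ys=np.arange(-60,64,5);m=np.float32([proj(S,[*(O-172*xv+y*yv),z]) for y in ys])
    print(z,cv2.remap(cv2.cvtColor(im,cv2.COLOR_RGB2GRAY),m[None,:,0],m[None,:,1],cv2.INTER_LINEAR)[0].tolist())
E
```

```text
time: 18.85
tcp_pos: [538.0, 201.5, 81.0]
eef_rot: [-90.0, -0.0, 173.5]
contact_force: [-0.8, 0.3, 0.7]
opening: 0.4
time: 19.1
tcp_pos: [538.1, 201.5, 77.0]
eef_rot: [-90.0, -0.0, 173.5]
contact_force: [0.1, 0.7, -0.7]
opening: 0.3
78 [62, 64, 69, 61, 70, 76, 80, 73, 71, 68, 65, 66, 69, 73, 72, 57, 60, 65, 70, 72, 75, 99, 91, 66, 55]
84 [60, 61, 75, 68, 64, 67, 62, 56, 55, 55, 55, 55, 61, 63, 58, 36, 48, 60, 61, 59, 57, 54, 53, 55, 53]
89 [58, 61, 61, 58, 57, 58, 55, 55, 55, 55, 55, 60, 63, 63, 61, 34, 52, 62, 62, 57, 54, 55, 55, 55, 63]
95 [56, 56, 60, 64, 63, 59, 55, 54, 62, 63, 60, 64, 64, 63, 62, 33, 49, 62, 62, 65, 78, 88, 81, 109, 137]
101 [65, 66, 81, 86, 78, 66, 61, 82, 87, 73, 65, 63, 65, 62, 46, 33, 46, 55, 63, 96, 115, 99, 100, 127, 161]
107 [72, 79, 95, 92, 74, 73, 72, 93, 81, 66, 64, 63, 65, 60, 51, 38, 34, 36, 47, 60, 50, 48, 53, 91, 107]
113 [73, 83, 92, 73, 68, 74, 79, 78, 65, 63, 63, 64, 65, 62, 52, 35, 31, 28, 30, 28, 28, 28, 29, 60, 35]
```

The finger front face shows in front of the bar with no force. The handle bar evidently gives the fingers no resistance, and the first push worked on the panel itself. So I'll push the panel face at its right end (y about −152), with the gripper body kept high enough to clear the wheels and barrel.

```bash
python3 -m inch '[0,0,-10,0,0,0,0, 0,0,-20,0,0,0,0, 0,0,-25,0,0,0,0, 0,0,-20,0,0,0,0, 0,0,0,15,0,0,0, 0,0,0,30,0,0,0, 0,0,0,35,0,0,0, 0,0,0,35,0,0,0]'
python3 -m inch '[0,0,0,30,0,0,0, 0,0,0,12,0,0,0, 0,0,15,0,0,0,0, 0,0,20,0,0,0,0, 0,0,8,0,0,0,0, 0,0,0,0,0,0,0]'
python3 -c "
from geo import *
drawer()"
python3 -m inch '[0,-4,0,0,0,0,0, 0,-4,0,0,0,0,0, 0,-3,0,0,0,0,0, 0,-3,0,0,0,0,0, 0,-3,0,0,0,0,0, 0,-3,0,0,0,0,0, 0,0,0,0,0,0,0]'
python3 -c "
from geo import *
drawer()"
```

```text
time: 19.82
tcp_pos: [525.0, 86.4, 153.1]
eef_rot: [-90.0, 0.0, 173.6]
contact_force: [0.3, -1.0, 0.6]
opening: 0.3
time: 20.32
tcp_pos: [519.3, 45.1, 108.0]
eef_rot: [-89.9, -0.2, 173.5]
contact_force: [-0.4, -0.5, 0.6]
opening: 0.2
unit -173.7 -153.3 108.0 [-0.4 -0.5  0.6]
[99, 100, 109, 125, 140, 143, 143, 145, 148, 138, 109, 86, 82, 83, 83, 83, 83, 84, 110, 140, 161, 167, 167, 167, 167, 167, 167, 167, 167, 167]
[167, 164, 154, 142, 143, 144, 144, 144, 140, 129, 106, 86, 83, 83, 83, 83, 83, 86, 108, 144, 166, 167, 149, 114, 69, 50, 57, 59, 67, 68]
time: 20.95
tcp_pos: [541.1, 43.4, 109.5]
eef_rot: [-90.0, 0.0, 173.5]
contact_force: [0.6, 0.1, 0.4]
opening: 0.3
unit -151.9 -152.5 109.5 [0.6 0.1 0.4]
[86, 85, 79, 73, 74, 75, 74, 81, 99, 114, 101, 85, 82, 82, 83, 82, 82, 84, 109, 139, 161, 167, 167, 167, 168, 168, 168, 168, 167, 167]
[168, 162, 140, 108, 85, 76, 76, 91, 101, 100, 100, 85, 82, 82, 82, 82, 82, 85, 108, 145, 167, 168, 149, 113, 68, 48, 56, 58, 66, 67]
```

```bash
python3 -m inch '[0,-2,0,0,0,0,0, 0,-2,0,0,0,0,0, 0,-2,0,0,0,0,0, 0,-2,0,0,0,0,0, 0,0,0,0,0,0,0]'
python3 -c "
from geo import *
drawer()"
```

```text
time: 21.42
tcp_pos: [548.8, 42.5, 109.5]
eef_rot: [-90.0, 0.0, 173.5]
contact_force: [-0.1, -0.7, -0.4]
opening: 0.2
unit -144.1 -152.5 109.5 [-0.1 -0.7 -0.4]
[44, 37, 52, 66, 73, 75, 75, 75, 76, 75, 71, 69, 69, 68, 68, 68, 73, 83, 99, 122, 138, 144, 149, 159, 167, 168, 168, 168, 167, 168]
[113, 148, 138, 107, 85, 75, 74, 75, 75, 74, 72, 73, 80, 82, 82, 82, 82, 83, 105, 143, 166, 167, 149, 113, 68, 48, 56, 58, 66, 67]
```

The fingers at TCP z 109.5 pass over the 112 mm panel, so the tips must sit higher than the stated 14 mm below TCP. That also explains passing over the handle. Calibrate by touching down on the panel top.

```bash
for i in 1 2 3 4 5; do python3 -m inch '[0,0,1.5,0,0,0,0, 0,0,1.5,0,0,0,0, 0,0,0,0,0,0,0]' | grep -v eef; done
```

```text
time: 21.72
tcp_pos: [548.1, 42.4, 106.1]
contact_force: [0.1, 0.5, 0.7]
opening: 0.7
time: 21.97
tcp_pos: [548.2, 42.4, 103.1]
contact_force: [-0.5, 0.1, -0.1]
opening: 0.4
time: 22.22
tcp_pos: [548.2, 42.4, 100.1]
contact_force: [-0.9, -0.4, -1.2]
opening: 0.7
time: 22.47
tcp_pos: [548.2, 42.4, 97.1]
contact_force: [0.5, 0.3, -0.7]
opening: 0.3
time: 22.72
tcp_pos: [548.2, 42.4, 94.1]
contact_force: [-0.5, 0.8, 0.2]
opening: 0.4
```

```bash
for i in 1 2 3 4; do python3 -m inch '[0,0,1.5,0,0,0,0, 0,0,1.5,0,0,0,0, 0,0,0,0,0,0,0]' | grep -E "tcp|force"; done
python3 - <<'E'
from geo import *
o=bot.observe();p=o['tcp_pos'];c=(p[:2]-O);print(c@xv,c@yv,p[2])
for cam in("scene","top"):
    S=snap(cam,f'pics/t_{cam}.png'); g=cv2.cvtColor(S["color"],cv2.COLOR_RGB2GRAY);a=np.array(proj(S,p)).round(1);print(cam,'tcp px',a,'tip',proj(S,p-[0,0,14]).round(1),'up100',proj(S,p+[0,0,100]).round(1))
S=cv2.imread('pics/t_scene_full.png');T=cv2.imread('pics/t_top_full.png')
E
```

```text
tcp_pos: [550.6, 42.2, 93.7]
contact_force: [0.0, -3.7, 12.1]
tcp_pos: [553.0, 42.0, 93.4]
contact_force: [-0.4, -6.8, 26.5]
tcp_pos: [555.5, 41.8, 93.1]
contact_force: [-1.1, -10.5, 41.2]
tcp_pos: [558.0, 41.6, 92.9]
contact_force: [-0.7, -14.5, 55.8]
-134.90533494975944 -152.3366617613738 92.91228136529364
scene tcp px [287.2 224.3] tip [287.2 227.6] up100 [287.7 199.4]
top tcp px [283.7 193.7] tip [283.7 194.5] up100 [283.6 187.2]
```

Contact at TCP z of about 94. Back off at once.

```bash
python3 -m inch '[0,0,-6,0,0,0,0, 0,0,-10,0,0,0,0, 0,0,-15,0,0,0,0, 0,0,-10,0,0,0,0, 0,0,0,0,0,0,0]'
python3 -c "
from geo import *
drawer()
a=snap('scene','pics/s1.png',(240,140,340,260),4.0);b=snap('top','pics/s2.png',(200,130,300,250),4.0)
p=bot.observe()['tcp_pos']; print(((proj(a,p)-[240,140])*4).round(),((proj(b,p)-[200,130])*4+[400,0]).round(), ((proj(a,p+[0,0,60])-[240,140])*4).round())
cv2.imwrite('pics/s.png',cv2.convertScaleAbs(np.hstack([cv2.imread('pics/s1.png'),cv2.imread('pics/s2.png')]),alpha=1.4,beta=15))"
```

```text
time: 24.23
tcp_pos: [549.6, 42.9, 125.5]
eef_rot: [-90.1, 0.2, 173.5]
contact_force: [-0.0, -0.7, -0.1]
opening: 0.6
unit -143.4 -152.0 125.5 [-0.  -0.7 -0.1]
[98, 99, 99, 99, 96, 89, 78, 75, 75, 75, 76, 87, 96, 90, 82, 83, 82, 83, 102, 123, 139, 146, 151, 160, 167, 167, 167, 167, 167, 168]
[168, 167, 167, 167, 153, 131, 94, 76, 75, 76, 87, 110, 118, 97, 83, 82, 82, 83, 102, 141, 167, 167, 149, 113, 68, 49, 56, 58, 66, 68]
[178. 302.] [733. 266.] [179. 241.]
```

View pics/s.png

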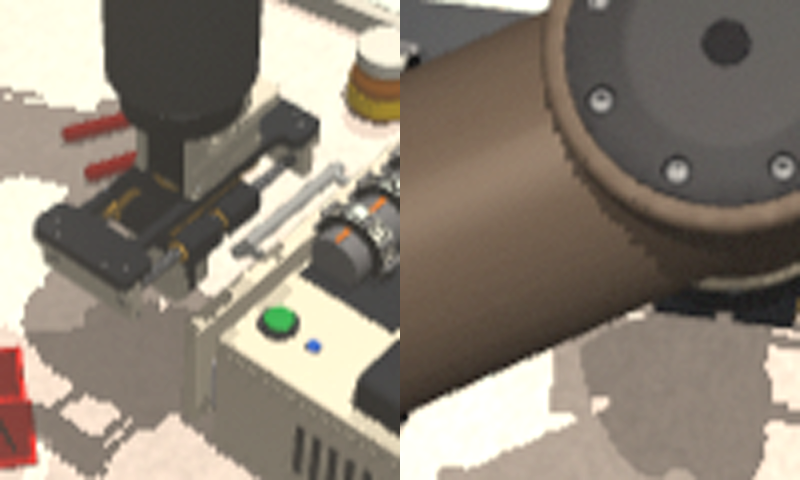

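The fingertips appear near (187,293), at or above the projected TCP of (178,302). So the tips are about 10–18 mm above the reported TCP height, and the touch-down gives about +18. From here I work with tip ≈ TCP z + 18. Next I back off, lower to TCP 78 (tip ≈ 96), and push the panel end.

```bash
python3 -m inch '[0,15,0,0,0,0,0, 0,20,0,0,0,0,0, 0,0,15,0,0,0,0, 0,0,17,0,0,0,0, 0,0,15,0,0,0,0, 0,0,0,0,0,0,0]'
python3 -m inch '[0,-6,0,0,0,0,0, 0,-6,0,0,0,0,0, 0,-6,0,0,0,0,0, 0,-3,0,0,0,0,0, 0,-3,0,0,0,0,0, 0,-2,0,0,0,0,0, 0,-2,0,0,0,0,0, 0,-2,0,0,0,0,0]'
python3 -c "
from geo import *
drawer()"
python3 -m inch '[0,-2,0,0,0,0,0, 0,-2,0,0,0,0,0, 0,-2,0,0,0,0,0, 0,0,0,0,0,0,0]'
python3 -c "
from geo import *
drawer()"
```

```text
time: 24.88
tcp_pos: [511.0, 45.7, 73.0]
eef_rot: [-89.9, -0.3, 173.5]
contact_force: [-0.7, 0.4, 0.3]
opening: 0.0
time: 25.55
tcp_pos: [543.4, 42.9, 76.5]
eef_rot: [-90.0, -0.0, 173.5]
contact_force: [0.4, 0.7, 1.4]
opening: 0.2
unit -149.5 -152.7 76.5 [0.4 0.7 1.4]
[31, 32, 36, 46, 57, 66, 71, 74, 75, 75, 76, 76, 75, 74, 76, 81, 82, 83, 101, 122, 139, 150, 162, 167, 168, 167, 167, 167, 167, 167]
[31, 34, 69, 121, 147, 148, 110, 83, 76, 75, 75, 78, 74, 82, 84, 82, 82, 85, 108, 144, 166, 167, 149, 113, 67, 48, 56, 58, 66, 67]
time: 25.93
tcp_pos: [549.8, 42.3, 76.5]
eef_rot: [-90.0, 0.0, 173.5]
contact_force: [-0.0, -0.7, -0.7]
opening: 0.3
unit -143.1 -152.6 76.5 [-0.  -0.7 -0.7]
[38, 33, 32, 31, 31, 33, 39, 52, 65, 70, 72, 74, 75, 75, 76, 75, 74, 76, 97, 121, 138, 143, 143, 143, 143, 155, 166, 167, 168, 167]
[38, 35, 33, 31, 33, 42, 96, 141, 137, 108, 80, 74, 74, 75, 76, 75, 75, 82, 104, 143, 166, 167, 149, 113, 68, 49, 56, 58, 66, 67]
```

The panel is moving with the fingers. Continue in small steps, watching the force.

```bash
python3 -m inch '[0,-1.5,0,0,0,0,0, 0,-1.5,0,0,0,0,0, 0,-1.5,0,0,0,0,0, 0,-1.5,0,0,0,0,0, 0,-1.5,0,0,0,0,0]'
python3 -c "
from geo import *
drawer()"
python3 -m inch '[0,-1,0,0,0,0,0, 0,-1,0,0,0,0,0, 0,0,0,0,0,0,0]'
python3 -m inch '[0,-1,0,0,0,0,0, 0,0,0,0,0,0,0]'
python3 -c "
from geo import *
drawer()"
```

```text
time: 26.4
tcp_pos: [557.0, 41.5, 76.4]
eef_rot: [-90.0, -0.0, 173.5]
contact_force: [-1.3, 0.4, 0.7]
opening: 0.5
unit -135.9 -152.6 76.4 [-1.3  0.4  0.7]
[60, 62, 48, 40, 36, 32, 31, 31, 31, 35, 45, 58, 67, 72, 75, 74, 75, 76, 98, 121, 139, 143, 143, 143, 143, 143, 143, 143, 148, 162]
[38, 38, 38, 37, 36, 33, 31, 30, 30, 50, 105, 140, 135, 104, 77, 74, 76, 78, 98, 130, 146, 156, 146, 113, 67, 48, 55, 57, 65, 67]
time: 26.7
tcp_pos: [559.1, 41.3, 76.5]
eef_rot: [-90.0, 0.0, 173.5]
contact_force: [-0.2, -0.2, -0.2]
opening: 0.4
time: 26.87
tcp_pos: [560.0, 41.1, 76.5]
eef_rot: [-90.0, 0.0, 173.5]
contact_force: [0.1, -0.1, 0.1]
opening: 0.7
unit -132.9 -152.6 76.5 [ 0.1 -0.1  0.1]
[46, 52, 55, 55, 47, 43, 34, 32, 30, 31, 31, 35, 45, 59, 68, 72, 74, 75, 86, 104, 133, 143, 143, 143, 143, 143, 143, 143, 143, 143]
[38, 39, 38, 37, 38, 37, 36, 33, 31, 30, 34, 73, 132, 137, 109, 86, 75, 73, 78, 92, 118, 143, 137, 112, 66, 48, 55, 57, 65, 66]
```

```bash
for i in 1 2; do python3 -m inch '[0,-1,0,0,0,0,0, 0,0,0,0,0,0,0]' | grep -E "tcp|force"; done
python3 -c "
from geo import *
drawer()"
```

```text
tcp_pos: [560.9, 41.0, 76.5]
contact_force: [-0.8, 0.7, -0.7]
tcp_pos: [561.2, 41.0, 76.4]
contact_force: [-2.9, 1.6, 2.8]
unit -131.6 -152.6 76.4 [-2.9  1.6  2.8]
[44, 52, 55, 56, 49, 45, 36, 35, 32, 31, 31, 32, 40, 55, 67, 72, 74, 76, 86, 103, 132, 142, 143, 143, 143, 143, 143, 143, 143, 143]
[37, 38, 38, 38, 38, 37, 36, 35, 32, 30, 30, 43, 74, 120, 149, 109, 80, 72, 73, 89, 117, 140, 128, 99, 61, 46, 55, 57, 66, 67]
```

```bash
python3 -m inch '[0,-0.7,0,0,0,0,0, 0,0,0,0,0,0,0]' | grep -E "tcp|force"
python3 -m inch '[0,-0.7,0,0,0,0,0, 0,0,0,0,0,0,0]' | grep -E "tcp|force"
```

```text
tcp_pos: [561.2, 40.9, 76.3]
contact_force: [-7.8, 3.6, 4.7]
tcp_pos: [561.2, 40.8, 76.3]
contact_force: [-10.1, 4.4, 7.0]
```

```bash
python3 -m inch '[0,2,0,0,0,0,0, 0,10,0,0,0,0,0, 0,20,-10,0,0,0,0, 0,20,-30,0,0,0,0, 0,20,-30,0,0,0,0, 0,10,-30,0,0,0,0, 0,0,0,0,0,0,0]'|grep tcp
python3 - <<'E'
from geo import *
for cam in("top","scene"):
    f=snap(cam,f'pics/d_{cam}.png');g=cv2.cvtColor(f["color"],cv2.COLOR_RGB2GRAY)
    for z,x0 in((112,-140),(89,-165)):
        xs=np.arange(x0,x0+60,2)
        for y in(-120,120) if z==112 else(-30,30):
            m=np.float32([proj(f,[*(O+x*xv+y*yv),z]) for x in xs]);print(cam,z,y,x0,cv2.remap(g,m[None,:,0],m[None,:,1],cv2.INTER_LINEAR)[0].tolist())
E
```

```text
tcp_pos: [483.1, 50.9, 182.7]
top 112 -120 -140 [57, 58, 58, 58, 58, 58, 57, 57, 58, 57, 58, 58, 58, 58, 58, 58, 58, 58, 58, 58, 57, 58, 58, 58, 56, 53, 51, 49, 47, 47]
top 112 120 -140 [104, 104, 104, 97, 78, 57, 58, 57, 58, 58, 85, 135, 172, 180, 180, 180, 161, 117, 89, 110, 157, 180, 180, 179, 154, 93, 56, 59, 63, 72]
top 89 -30 -165 [40, 41, 43, 44, 41, 44, 43, 43, 41, 41, 55, 76, 79, 75, 69, 58, 42, 29, 36, 40, 40, 40, 40, 40, 40, 40, 39, 40, 41, 44]
top 89 30 -165 [43, 40, 58, 90, 110, 105, 105, 123, 131, 121, 105, 100, 107, 107, 105, 105, 103, 93, 75, 53, 55, 57, 58, 59, 77, 134, 176, 180, 181, 180]
scene 112 -120 -140 [166, 166, 168, 169, 168, 168, 166, 164, 163, 163, 165, 155, 155, 159, 155, 160, 165, 166, 148, 113, 70, 53, 60, 61, 68, 70, 68, 66, 61, 52]
scene 112 120 -140 [72, 62, 50, 40, 41, 41, 38, 43, 45, 49, 56, 107, 145, 154, 152, 155, 161, 164, 164, 164, 164, 164, 161, 161, 165, 161, 158, 164, 164, 158]
scene 89 -30 -165 [168, 168, 167, 167, 159, 143, 123, 118, 118, 113, 103, 107, 132, 157, 166, 165, 164, 152, 147, 127, 100, 75, 52, 49, 46, 46, 46, 46, 47, 46]
scene 89 30 -165 [166, 167, 167, 169, 167, 152, 132, 122, 117, 111, 102, 99, 107, 130, 115, 88, 85, 103, 131, 162, 170, 173, 162, 145, 107, 81, 82, 89, 99, 104]
```

The top profile puts the panel front at −119.5, in line with the shell, and the handle at −150. With the firm stop felt as well, the drawer is shut. Its stop calibrates the fingertip: contact at x rel. axle X corresponds to TCP unit x ≈ −91.6 + X. I have no picture views left, so I check wheel steps by correlating unrolled patches. Now over to the tens wheel.

```bash
cat >> geo.py <<'E'
def patches(g,f,yc,angs,z=139,k=3,dx=0):
    out=[]
    for a in angs:
        th=np.radians(a+np.linspace(13,-13,26));ys=yc-0.3+np.linspace(7,-7,28)
        th,ys=np.meshgrid(th,ys,indexing='ij');x=-81.5+dx+28.3*np.sin(th);zz=139+28.3*np.cos(th)
        W=np.stack([O[0]+x*xv[0]+ys*yv[0],O[1]+x*xv[1]+ys*yv[1],zz],-1).reshape(-1,3)
        m=np.float32([proj(f,w) for w in W]).reshape(*th.shape,2)
        out.append(cv2.remap(g,m[...,0],m[...,1],cv2.INTER_CUBIC))
    return out
def cc(a,b): # best zero-mean correlation with small shifts
    return max(float(cv2.matchTemplate(cv2.copyMakeBorder(a,3,3,2,2,cv2.BORDER_REPLICATE),b,cv2.TM_CCOEFF_NORMED).max()),-1)
def where():
    o=bot.observe();p=o['tcp_pos'];print('unit',((p[:2]-O)@xv).round(1),((p[:2]-O)@yv).round(1),p[2].round(1),o['contact_force'].round(1),round(o['time'],1))
def track(n,ref):
    f={c:imaging.grab_frame(c) for c in("top","scene")}
    for c in f:
        now=cv2.cvtColor(f[c]["color"],cv2.COLOR_RGB2GRAY);cv2.imwrite(f'pics/{n}_{c}.png',now)
        r0=cv2.imread(f'pics/{ref}_{c}.png',0)
        for w,y in zip("HTU",(40,0,-40)):
            A=patches(r0,f[c],y,(36,0,-36));B=patches(now,f[c],y,(36,0,-36))
            print(c,w,'stay',[round(cc(a,b),2) for a,b in zip(A,B)],'+1',[round(cc(A[i],B[i-1]),2) for i in(1,2)],'-1',[round(cc(A[i],B[i+1]),2) for i in(0,1)],'+2',round(cc(A[2],B[0]),2))
E
python3 -m inch '[0,-8,0,-14,0,0,0, 0,-15,0,-24,0,0,0, 0,-18,0,-26,0,0,0, 0,-18,0,-26,0,0,0, 0,-18,0,-26,0,0,0, 0,-15,0,-22,0,0,0, 0,-11,0,-13,0,0,0, 0,0,0,0,0,0,0]'|grep tcp
python3 -c "
from geo import *
where()"
```

```text
tcp_pos: [603.1, 190.6, 173.5]
unit -107.0 0.8 173.5 [-0.5 -0.1 -1.2] 29.0
```

```bash
python3 -m inch '[0,0,12,0,0,0,0, 0,0,11,0,0,0,0, 0,0,4,0,0,0,0, 0,0,0,0,0,0,0]'
python3 -m inch '[0,-4,-0.2,0,0,0,0, 0,-4.5,-0.3,0,0,0,0, 0,-3,-0.9,0,0,0,0, 0,-2.5,-0.8,0,0,0,0]'
python3 -m inch '[0,-3,-1.4,0,0,0,0, 0,-3,-1.4,0,0,0,0, 0,-1,-0.3,0,0,0,0, 0,0,0,0,0,0,0]'
python3 -c "
from geo import *
where()"
python3 -m inch '[0,0,-10,0,0,0,0, 0,8,-8,0,0,0,0, 0,20,0,0,0,0,0, 0,30,0,0,0,0,0, 0,30,0,0,0,0,0, 0,0,0,0,0,0,0]'|grep tcp
python3 -c "
from geo import *
for c in('top','scene'): cv2.imwrite(f'pics/k0_{c}.png',cv2.imread(f'pics/{c}0.png',0))
track('k1','k0');where()"
```

```text
time: 29.32
tcp_pos: [599.6, 187.2, 147.1]
eef_rot: [-89.9, -0.2, 173.4]
contact_force: [-0.2, 0.2, -1.1]
opening: 0.2
time: 29.65
tcp_pos: [615.5, 186.6, 152.2]
eef_rot: [-90.0, 0.0, 173.5]
contact_force: [-1.4, 0.1, 0.3]
opening: 0.5
time: 29.98
tcp_pos: [622.7, 186.1, 155.1]
eef_rot: [-90.0, 0.0, 173.5]
contact_force: [0.2, 0.2, 0.0]
opening: 0.0
unit -87.0 -1.4 155.1 [0.2 0.2 0. ] 30.0
tcp_pos: [530.4, 196.0, 174.3]
top H stay [1.0, 0.85, 0.74] +1 [0.79, 0.51] -1 [0.8, 0.62] +2 0.51
top T stay [0.69, 0.84, 0.77] +1 [0.89, 0.91] -1 [0.86, 0.61] +2 0.79
top U stay [1.0, 1.0, 1.0] +1 [0.68, 0.87] -1 [0.73, 0.77] +2 0.69
scene H stay [1.0, 1.0, 0.85] +1 [0.31, -0.01] -1 [0.36, 0.57] +2 0.12
scene T stay [0.4, 0.72, 0.84] +1 [0.6, 0.72] -1 [0.68, 0.32] +2 0.37
scene U stay [1.0, 1.0, 0.96] +1 [0.56, 0.39] -1 [0.59, 0.28] +2 -0.08
unit -176.4 -1.1 174.7 [ 1.5 -0.1 -0. ] 30.6
```

```bash
cat >> geo.py <<'E'
def unroll(g,f,yc,dx=0):
    A=np.arange(64,-65,-1.0);th=np.radians(A);ys=yc-0.3+np.linspace(7,-7,15);th,ys=np.meshgrid(th,ys,indexing='ij')
    x=-81.5+dx+28.3*np.sin(th);zz=139+28.3*np.cos(th)
    W=np.stack([O[0]+x*xv[0]+ys*yv[0],O[1]+x*xv[1]+ys*yv[1],zz],-1).reshape(-1,3)
    m=np.float32([proj(f,w) for w in W]).reshape(*th.shape,2);im=cv2.remap(g,m[...,0],m[...,1],cv2.INTER_CUBIC).astype(np.float32)
    return im/(cv2.blur(im,(41,25))+1)
def turned(ref,now,ws="HTU"):
    for c in("top","scene"):
        f=imaging.grab_frame(c);a=cv2.imread(f'pics/{ref}_{c}.png',0);b=cv2.imread(f'pics/{now}_{c}.png',0)
        for w,y in zip("HTU",(40,0,-40)):
            if w not in ws: continue
            P=unroll(a,f,y);Q=unroll(b,f,y);s={}
            for d in range(-80,81,2):  # +d: moved toward +x (up in rows)
                p=P[max(d,0):129+min(d,0)];q=Q[max(-d,0):129-max(d,0)]
                s[d]=np.corrcoef(p.ravel(),q.ravel())[0,1]
            pk=[d for d in list(s)[1:-1] if s[d]>s[d-2] and s[d]>=s[d+2]]
            print(c,w,[(d,round(float(s[d]),2)) for d in sorted(pk,key=lambda d:-s[d])[:4]])
E
python3 -c "
from geo import *
turned('k0','k1')"
```

```text
top H [(52, 0.66), (-2, 0.65), (-26, 0.63), (-36, 0.63)]
top T [(42, 0.87), (-44, 0.79), (0, 0.79), (24, 0.68)]
top U [(0, 1.0), (-40, 0.64), (42, 0.64), (64, 0.63)]
scene H [(0, 0.93), (-38, 0.54), (38, 0.47), (70, 0.37)]
scene T [(38, 0.62), (0, 0.61), (-40, 0.52)]
scene U [(0, 0.99), (36, 0.36), (-36, 0.33), (-62, 0.17)]
```

```bash
python3 -m inch '[0,-20,0,-0.5,0,0,0, 0,-30,0,-0.5,0,0,0, 0,-17,0,0,0,0,0, 0,-2,10,0,0,0,0, 0,0,11,0,0,0,0, 0,0,6,0,0,0,0, 0,0,0,0,0,0,0]'
python3 -c "
from geo import *
where()"
python3 -m inch '[0,-4,-0.2,0,0,0,0, 0,-4.5,-0.3,0,0,0,0, 0,-3,-0.9,0,0,0,0, 0,-2.5,-0.8,0,0,0,0]'|grep -E "tcp|force"
python3 -m inch '[0,-3,-1.4,0,0,0,0, 0,-3,-1.4,0,0,0,0, 0,-1,-0.3,0,0,0,0, 0,0,0,0,0,0,0]'|grep -E "tcp|force"
python3 -m inch '[0,0,-10,0,0,0,0, 0,8,-8,0,0,0,0, 0,20,0,0,0,0,0, 0,30,0,0,0,0,0, 0,30,0,0,0,0,0, 0,0,0,0,0,0,0]'|grep tcp
python3 -c "
from geo import *
track('k2','k1');turned('k1','k2');where()
for c in('top','scene'):
    f=imaging.grab_frame(c);G=[cv2.imread(f'pics/k{i}_{c}.png',0) for i in(0,1,2)]
    h=patches(G[0],f,40,(36,0,-36));
    for i in(0,1,2): print(c,'k',i,'T top vs H0 (36,0,-36)',[round(cc(x,patches(G[i],f,0,(0,))[0]),2) for x in h])"
```

```text
time: 31.27
tcp_pos: [601.6, 188.4, 143.2]
eef_rot: [-89.9, -0.2, 173.5]
contact_force: [-0.9, 0.6, -0.9]
opening: 0.6
unit -108.2 -1.5 143.2 [-0.9  0.6 -0.9] 31.3
tcp_pos: [617.9, 187.7, 149.0]
contact_force: [-1.7, -0.7, 3.6]
tcp_pos: [625.1, 186.8, 152.1]
contact_force: [-0.1, -2.6, 7.9]
tcp_pos: [532.3, 196.8, 169.9]
top H stay [1.0, 0.91, 0.99] +1 [0.84, 0.3] -1 [0.8, 0.55] +2 0.25
top T stay [0.84, 0.79, 0.75] +1 [0.83, 0.93] -1 [0.56, 0.75] +2 0.67
top U stay [1.0, 1.0, 1.0] +1 [0.67, 0.87] -1 [0.72, 0.77] +2 0.68
scene H stay [1.0, 1.0, 1.0] +1 [0.3, 0.41] -1 [0.37, 0.57] +2 0.09
scene T stay [0.51, 0.6, 0.86] +1 [0.71, 0.57] -1 [0.28, 0.73] +2 0.83
scene U stay [1.0, 1.0, 1.0] +1 [0.56, 0.36] -1 [0.6, 0.31] +2 -0.04
top H [(2, 0.97), (-68, 0.4), (70, 0.38)]
top T [(40, 0.86), (0, 0.83), (58, 0.73), (-42, 0.73)]
top U [(0, 1.0), (42, 0.64), (-40, 0.64), (64, 0.62)]
scene H [(0, 1.0), (-38, 0.53), (38, 0.53), (16, 0.35)]
scene T [(-2, 0.7), (36, 0.56), (-36, 0.49), (14, 0.4)]
scene U [(0, 1.0), (-36, 0.35), (36, 0.34), (-62, 0.19)]
unit -173.3 -0.1 169.8 [ 0.5 -0.2  0.3] 32.6
top k 0 T top vs H0 (36,0,-36) [0.88, 0.76, 0.58]
top k 1 T top vs H0 (36,0,-36) [0.75, 0.9, 0.73]
top k 2 T top vs H0 (36,0,-36) [0.52, 0.74, 0.94]
scene k 0 T top vs H0 (36,0,-36) [0.52, 0.48, 0.4]
scene k 1 T top vs H0 (36,0,-36) [0.2, 0.71, 0.31]
scene k 2 T top vs H0 (36,0,-36) [0.29, 0.39, 0.39]
```

All cross-checks agree: T's top matched H0's 2, then 3, then 4 (0.88/0.90/0.94). So hundreds starts at 3 and tens is now 4. Next, units +4.

```bash
python3 -m inch '[0,-10,0,15,0,0,0, 0,-25,0,20,0,0,0, 0,-22,0,5,0,0,0, 0,-9,6,0,0,0,0, 0,0,11,0,0,0,0, 0,0,5,0,0,0,0, 0,0,0,0,0,0,0]'|grep tcp
python3 -c "
from geo import *
where()"
python3 -m inch '[0,-4,-0.2,0,0,0,0, 0,-4.5,-0.3,0,0,0,0, 0,-3,-0.9,0,0,0,0, 0,-2.5,-0.8,0,0,0,0, 0,-3,-1.6,0,0,0,0, 0,-3,-1.6,0,0,0,0, 0,-1,-0.6,0,0,0,0, 0,0,0,0,0,0,0]'|grep -E "tcp|force"
python3 -m inch '[0,0,-10,0,0,0,0, 0,8,-8,0,0,0,0, 0,20,0,0,0,0,0, 0,30,0,0,0,0,0, 0,30,0,0,0,0,0, 0,0,0,0,0,0,0]'|grep tcp
python3 -c "
from geo import *
track('k3','k2');turned('k2','k3','U');where()
for c in('top','scene'):
    f=imaging.grab_frame(c);G=[cv2.imread(f'pics/k{i}_{c}.png',0) for i in(0,1,2,3)]
    print(c,'U top vs 1,2,3(T0)',[round(cc(x,patches(G[3],f,-40,(0,))[0]),2) for x in patches(G[0],f,0,(36,0,-36))])"
```

```text
tcp_pos: [596.2, 149.1, 144.5]
unit -109.2 -41.2 144.5 [-0.1 -0.7  0.5] 33.3
tcp_pos: [619.2, 147.2, 153.5]
contact_force: [-0.5, -0.1, -1.0]
tcp_pos: [526.9, 157.0, 172.4]
top H stay [0.54, -0.02, 0.69] +1 [0.55, 0.51] -1 [0.17, 0.65] +2 0.76
top T stay [0.01, 0.01, 0.04] +1 [-0.3, 0.13] -1 [0.04, -0.08] +2 0.05
top U stay [0.78, 0.81, 0.86] +1 [0.94, 0.84] -1 [0.83, 0.78] +2 0.73
scene H stay [1.0, 1.0, 1.0] +1 [0.31, 0.41] -1 [0.36, 0.57] +2 0.1
scene T stay [1.0, 1.0, 1.0] +1 [0.63, 0.48] -1 [0.56, 0.51] +2 0.76
scene U stay [0.65, 0.46, 0.91] +1 [0.89, 0.11] -1 [0.48, 0.45] +2 0.45
top U [(40, 0.89), (2, 0.74), (62, 0.67), (-42, 0.62)]
scene U [(36, 0.65), (0, 0.55), (64, 0.39), (-38, 0.32)]
unit -174.2 -40.1 172.2 [ 0.1 -0.  -0.1] 34.7
top U top vs 1,2,3(T0) [0.74, 0.78, 0.86]
scene U top vs 1,2,3(T0) [0.26, 0.54, -0.0]
```

Units moved +1 (now 2). Repeat.

```bash
python3 -m inch '[0,-20,0,0,0,0,0, 0,-28,0,0,0,0,0, 0,-17,0,0,0,0,0, 0,-2,8,0,0,0,0, 0,0,11,0,0,0,0, 0,0,5,0,0,0,0, 0,0,0,0,0,0,0]'|grep tcp
python3 -m inch '[0,-4,-0.2,0,0,0,0, 0,-4.5,-0.3,0,0,0,0, 0,-3,-0.9,0,0,0,0, 0,-2.5,-0.8,0,0,0,0, 0,-3,-1.6,0,0,0,0, 0,-3,-1.6,0,0,0,0, 0,-1,-0.6,0,0,0,0, 0,0,0,0,0,0,0]'|grep -E "tcp|force"
python3 -m inch '[0,0,-10,0,0,0,0, 0,8,-8,0,0,0,0, 0,20,0,0,0,0,0, 0,30,0,0,0,0,0, 0,30,0,0,0,0,0, 0,0,0,0,0,0,0]'|grep tcp
cat >> geo.py <<'E'
def digit(now,w,tag):
    yy=dict(H=40,T=0,U=-40)
    for c in('top','scene'):
        f=imaging.grab_frame(c);G=lambda i:cv2.imread(f'pics/k{i}_{c}.png',0)
        q=patches(G(now),f,yy[w],(0,))[0]
        t={0:(0,-40,36),1:(0,-40,0),2:(0,0,0),3:(0,40,0),4:(2,0,0),'5s':(2,0,-36)}
        print(tag,c,w,{k:round(cc(patches(G(i),f,y,(a,))[0],q),2) for k,(i,y,a) in t.items()})
E
python3 -c "
from geo import *
track('k4','k3');turned('k3','k4','U');where();digit(4,'U','k4');digit(3,'U','k3')"
```

```text
tcp_pos: [596.0, 148.9, 144.7]
tcp_pos: [619.3, 147.2, 153.4]
contact_force: [-0.9, 0.1, 0.3]
tcp_pos: [526.8, 157.0, 172.4]
top H stay [0.97, 1.0, 0.99] +1 [0.61, 0.58] -1 [0.52, 0.62] +2 0.8
top T stay [1.0, 0.53, 0.22] +1 [0.23, 0.19] -1 [0.14, 0.04] +2 0.26
top U stay [0.74, 0.94, 0.82] +1 [0.79, 0.85] -1 [0.82, 0.64] +2 0.65
scene H stay [1.0, 1.0, 1.0] +1 [0.31, 0.42] -1 [0.36, 0.57] +2 0.08
scene T stay [1.0, 1.0, 1.0] +1 [0.63, 0.47] -1 [0.56, 0.51] +2 0.76
scene U stay [0.65, 0.73, 0.73] +1 [0.43, 0.39] -1 [0.63, 0.5] +2 0.2
top U [(0, 0.84), (-42, 0.7), (38, 0.65), (-66, 0.58)]
scene U [(0, 0.72), (-34, 0.45), (-64, 0.3), (28, 0.3)]
unit -174.2 -40.1 172.2 [ 0.4 -1.  -0.5] 36.7
k4 top U {0: 0.81, 1: 0.87, 2: 0.71, 3: 0.85, 4: 0.81, '5s': 0.93}
k4 scene U {0: 0.51, 1: 0.67, 2: 0.56, 3: 0.67, 4: 0.32, '5s': 0.49}
k3 top U {0: 0.83, 1: 0.82, 2: 0.78, 3: 0.82, 4: 0.71, '5s': 0.92}
k3 scene U {0: 0.48, 1: 0.46, 2: 0.54, 3: 0.44, 4: 0.01, '5s': -0.01}
```

Run:
```python
from geo import *
turned('k2','k4','U'); turned('k0','k4','U')
# full comparisons of upper rows with T-sequence: T in k0 = 1,2,3 ; k1 = 2,3,4 ; k2 = 3,4,5
for c in('top','scene'):
    f=imaging.grab_frame(c);G=lambda i:cv2.imread(f'pics/k{i}_{c}.png',0)
    for n in(2,3,4):
        q=unroll(G(n),f,-40)
        for w,y,dg in(("T",0,{0:2,1:3,2:4}),("H",40,{0:3})):
            for i,d in dg.items():
                p=unroll(G(i),f,y);b=max((np.corrcoef(p[12:117].ravel(),q[12+s:117+s].ravel())[0,1],s) for s in range(-10,11))
                print(c,'U in k',n,'vs',w,d,round(b[0],2),b[1],end=' | ')
        print()
```

```text
top U [(0, 0.84), (40, 0.68), (64, 0.66), (22, 0.62)]
scene U [(0, 0.68), (32, 0.45), (64, 0.37), (-34, 0.37)]
top U [(0, 0.84), (40, 0.69), (64, 0.67), (22, 0.63)]
scene U [(0, 0.66), (34, 0.47), (64, 0.38), (-34, 0.37)]
top U in k 2 vs T 2 0.7 1 | top U in k 2 vs T 3 0.81 1 | top U in k 2 vs T 4 0.77 1 | top U in k 2 vs H 3 0.82 3 | 
top U in k 3 vs T 2 0.86 -1 | top U in k 3 vs T 3 0.72 -2 | top U in k 3 vs T 4 0.73 1 | top U in k 3 vs H 3 0.69 0 | 
top U in k 4 vs T 2 0.65 0 | top U in k 4 vs T 3 0.71 -3 | top U in k 4 vs T 4 0.69 0 | top U in k 4 vs H 3 0.7 -10 | 
scene U in k 2 vs T 2 0.35 4 | scene U in k 2 vs T 3 0.53 1 | scene U in k 2 vs T 4 0.56 0 | scene U in k 2 vs H 3 0.64 2 | 
scene U in k 3 vs T 2 0.68 2 | scene U in k 3 vs T 3 0.36 0 | scene U in k 3 vs T 4 0.48 5 | scene U in k 3 vs H 3 0.34 0 | 
scene U in k 4 vs T 2 0.51 6 | scene U in k 4 vs T 3 0.53 -1 | scene U in k 4 vs T 4 0.45 -4 | scene U in k 4 vs H 3 0.54 0 |
```

k4 doesn't match a clean step, so I'll check the rib phase with angular brightness profiles.

Run:
```python
from geo import *
ch=" .:-=+*#%@"
f=imaging.grab_frame('top')
U={n:unroll(cv2.imread(f'pics/k{n}_top.png',0),f,-40)[4:125:3] for n in(2,3,4)}
T=unroll(cv2.imread('pics/k1_top.png',0),f,0)[4:125:3]
def row(r): 
    v=np.clip((r-0.4)/1.2*9.9,0,9).astype(int); return ''.join(ch[k] for k in v)
print('ang   U k2(1)         U k3(2)         U k4(?)         T k1(3)')
for i in range(len(T)): print(f'{60-3*i:4d}  '+'|'.join(row(x[i]) for x in(U[2],U[3],U[4],T)))
```

```text
ang   U k2(1)         U k3(2)         U k4(?)         T k1(3)
  60  :-+*#*++*#*=.  |+=++*+::=*+-.  |--+#%*--+#*=.  |*+***+=:-**=.  
  57  --+*##++*##=.  |*+**#*-:=*+-.  |--+#%#=:+##+:  |#**%%*=--+*+:  
  54  -:=*##++*%#+:  |#**###=:-++=.  |=-+#%#=:=#%*-  |%##%@#+--=*+-  
  51  =:-+**+=*%%*:  |%###%%+::++=.  |=:=*##=:-#%*-  |%##%@#+--=*+-  
  48  =::=+++=+#%*-  |@%%%%@#-:=+=.  |=::=**=::*@#-  |%#*#%#+-=+++:  
  45  =::=+++==*@#=  |@@@@@@%=:-+=:  |=::=+*+:.+@%=  |%*++##+=+**+:  
  42  =--=+**=-+%%=. |@@@@@@%+:-+=:  |+-=+*#*=:=%%+. |#+==+**+*##+:  
  39  ==+**##+-=##+. |@@@@@@%+-:==:  |+=+*###+-=#%+. |*=--=+*+*%%*:  
  36  +=*##%%*==*#+. |@@@@@@%+-:-=:  |++*##%%*==*#+: |+=--=+**#%@#-  
  33  *+*#####+=++-. |@@@@@%#+-:--:  |#*######+=++-. |+===+*####%*-  
  30  #++*+++++++=:  |%#####+=---:.  |#++*+++++++=:  |++=++***++*+-  
  27  +==-----===-.  |++=+++=----:   |+==-----===-.  |=--=====----.  
  24  ===--------:   |--------:::.   |===--------:   |----======-:   
  21  +++=-----==-.  |++==------=-.  |+++==----==-.  |+====++++++-   
  18  **+=-:.:-+*+:  |*+==-:::-+*+-  |**+=-:::-+*+-  |#*++
[... 1128 characters left out ...]
-  
 -33  ==+***+===++-  |**#**++===+=-  |-=%@@@@#*===:  |*+==+++:.:++-  
 -36  --*%@%*=-===-  |%%%@@%*=-===:  |:=%@@@@*+===:  |%#*****-.:++-  
 -39  --*@@%*---=+-  |#%@@@%*---==-. |.:#@@@*=--==:  |@@@@%@%+--++-  
 -42  +=*%%#+--=++-. |+*#%%#+--=++-. | .+#%*=--=++-. |@@@@@@@#==*+-  
 -45  *=++++=++**+-. |.:=**+++****-. |  -*++==+***-. |@@@@@@@#++*+-  
 -48  *++===+*###*-. |  :+++*#%%%*=. |  -+++*#%%%*=. |%##%%%#*+++=:  
 -51  *++***##%##+-. |  -**#%%@@%*=. |  -**#%%@@%#=. |*****+++=++=:  
 -54  ++*#*###**+=:  |  -+*%%%%%#*-. |  -**#%%%%#*-. |+++==--==+=-.  
 -57  =+*****++==-:  |  .-+*##*+++-. |  :-+**#*+++-. |=====-===+=-.  
 -60  -=+++===-:::.  |   .:=+++===-  |   .:=+++===:  |+=========-:
```

The ASCII unroll shows k4's top as a 9-like shape with an 8-like one above and a 0-like one below. The units wheel may therefore have started at 7, not 1. I'll score rendered digit triples for all wheels.

```bash
cat >> geo.py <<'E'
def synth(d,font,th,wd):
    s=10;im=np.full((26*6,14*s),255,np.uint8) # rows: 26deg*6 ; cols 14mm*10
    (w,h),_=cv2.getTextSize(str(d),font,1,th);t=np.full((h+2*th+4,w+2*th),255,np.uint8);cv2.putText(t,str(d),(th,h+th+1),font,1,0,th,cv2.LINE_AA)
    r=np.where((t<128).any(1))[0];c=np.where((t<128).any(0))[0];t=t[r[0]:r[-1]+1,c[0]:c[-1]+1]
    W=int(wd*s*(0.35 if d==1 else 1));t=cv2.resize(t,(W,146),interpolation=cv2.INTER_AREA);y0=5;x0=70-W//2;im[y0:y0+146,x0:x0+W]=t
    return cv2.resize(cv2.GaussianBlur(im,(0,0),9),(15,26),interpolation=cv2.INTER_AREA).astype(np.float32)
def read(names,cams=("top","scene")):
    TP={d:synth(d,cv2.FONT_HERSHEY_SIMPLEX,4,7) for d in range(10)}
    for c in cams:
        f=imaging.grab_frame(c)
        for n,ws in names:
            g=cv2.imread(f'pics/{n}_{c}.png',0)
            for w in ws:
                u=unroll(g,f,dict(H=40,T=0,U=-40)[w]);sc=[]
                for d in range(10):
                    tot=[]
                    for a,dd in((36,(d-1)%10),(0,d),(-36,(d+1)%10)):
                        r0=64-a-13;reg=cv2.copyMakeBorder(u,8,8,3,3,cv2.BORDER_REPLICATE)[max(r0+8-7,0):r0+8+26+7]
                        tot.append(float(cv2.matchTemplate(np.ascontiguousarray(reg),TP[dd],cv2.TM_CCOEFF_NORMED).max()))
                    sc.append((round(sum(tot)/3,2),d,round(tot[1],2)))
                print(c,n,w,sorted(sc)[::-1][:4])
E
python3 -c "
from geo import *
read([('k0','HTU'),('k1','T'),('k2','TU'),('k3','U'),('k4','U')])"
```

```text
top k0 H [(0.24, 0, 0.14), (0.22, 3, 0.27), (0.21, 7, 0.21), (0.2, 9, 0.14)]
top k0 T [(0.25, 2, 0.16), (0.21, 7, 0.23), (0.21, 3, 0.28), (0.21, 1, 0.12)]
top k0 U [(0.05, 3, 0.15), (0.05, 1, 0.09), (0.03, 6, 0.02), (0.02, 7, 0.12)]
top k1 T [(0.2, 1, 0.24), (0.2, 0, 0.25), (0.18, 3, 0.33), (0.16, 6, 0.13)]
top k2 T [(0.27, 1, 0.09), (0.26, 4, 0.13), (0.25, 3, 0.14), (0.24, 2, 0.07)]
top k2 U [(0.05, 3, 0.15), (0.05, 1, 0.1), (0.04, 6, 0.03), (0.02, 7, 0.12)]
top k3 U [(0.15, 2, 0.29), (0.11, 0, 0.28), (0.05, 9, 0.22), (0.05, 3, 0.22)]
top k4 U [(0.14, 2, 0.22), (0.13, 3, 0.29), (0.09, 1, 0.12), (0.06, 4, 0.07)]
scene k0 H [(0.25, 3, 0.34), (0.24, 2, 0.42), (0.21, 5, 0.25), (0.2, 7, 0.29)]
scene k0 T [(0.37, 7, 0.41), (0.37, 2, 0.34), (0.35, 4, 0.31), (0.33, 6, 0.32)]
scene k0 U [(0.26, 7, 0.26), (0.26, 1, 0.22), (0.24, 3, 0.27), (0.19, 9, 0.12)]
scene k1 T [(0.36, 4, 0.37), (0.35, 2, 0.35), (0.34, 8, 0.34), (0.32, 3, 0.4)]
scene k2 T [(0.42, 2, 0.37), (0.38, 4, 0.4), (0.35, 5, 0.34), (0.34, 6, 0.33)]
scene k2 U [(0.24, 1, 0.22), (0.23, 7, 0.26), (0.21, 3, 0.27), (0.17, 6, 0.12)]
scene k3 U [(0.27, 7, 0.29), (0.24, 9, 0.23), (0.24, 5, 0.18), (0.23, 4, 0.15)]
scene k4 U [(0.31, 2, 0.28), (0.23, 4, 0.19), (0.21, 3, 0.24), (0.19, 6, 0.08)]
```

Run:
```python
from geo import *
def pt(g,f,y,a):
    u=unroll(g,f,y+1.3); r=64-a; return u[max(r-14,0):r+15,2:13]
def best(p,q):
    b=-1
    for s in range(-3,4):
        for t in(-1,0,1):
            P=p[max(s,0)+0:len(p)+min(s,0),max(t,0):11+min(t,0)];Q=q[max(-s,0):len(q)-max(s,0),max(-t,0):11-max(t,0)]
            b=max(b,np.corrcoef(P.ravel(),Q.ravel())[0,1])
    return round(float(b),2)
Y=dict(H=40,T=0,U=-40)
# same-angle references with known digits (top digit): T k0=2,T k1=3,T k2=4,H k0=3
known=[('T',0,2),('T',1,3),('T',2,4),('H',0,3)]
for c in('top','scene'):
    f=imaging.grab_frame(c);G={i:cv2.imread(f'pics/k{i}_{c}.png',0) for i in range(5)}
    for n in(2,3,4):
        for a,o in((36,-1),(0,0),(-36,1)):
            q=pt(G[n],f,-40,a)
            print(c,'U k',n,'ang',a,{f'{w}:{d+o}':best(pt(G[i],f,Y[w],a),q) for w,i,d in known})
    # sanity: H vs T known same digits
    for a,o in((36,-1),(0,0),(-36,1)):
        q=pt(G[0],f,40,a);print(c,'H k0 (true',3+o,') ang',a,{f'{w}:{d+o}':best(pt(G[i],f,Y[w],a),q) for w,i,d in known[:3]})
```

```text
top U k 2 ang 36 {'T:1': 0.23, 'T:2': 0.42, 'T:3': 0.25, 'H:2': 0.48}
top U k 2 ang 0 {'T:2': 0.25, 'T:3': 0.8, 'T:4': 0.6, 'H:3': 0.7}
top U k 2 ang -36 {'T:3': 0.62, 'T:4': 0.36, 'T:5': 0.38, 'H:4': 0.4}
top U k 3 ang 36 {'T:1': 0.94, 'T:2': -0.05, 'T:3': 0.61, 'H:2': 0.1}
top U k 3 ang 0 {'T:2': 0.49, 'T:3': 0.45, 'T:4': 0.36, 'H:3': 0.37}
top U k 3 ang -36 {'T:3': 0.54, 'T:4': 0.52, 'T:5': 0.38, 'H:4': 0.54}
top U k 4 ang 36 {'T:1': 0.32, 'T:2': 0.35, 'T:3': 0.4, 'H:2': 0.5}
top U k 4 ang 0 {'T:2': 0.34, 'T:3': 0.65, 'T:4': 0.54, 'H:3': 0.56}
top U k 4 ang -36 {'T:3': 0.48, 'T:4': 0.15, 'T:5': 0.22, 'H:4': 0.3}
top H k0 (true 2 ) ang 36 {'T:1': 0.1, 'T:2': 0.71, 'T:3': 0.62}
top H k0 (true 3 ) ang 0 {'T:2': 0.31, 'T:3': 0.77, 'T:4': 0.62}
top H k0 (true 4 ) ang -36 {'T:3': 0.33, 'T:4': 0.93, 'T:5': 0.24}
scene U k 2 ang 36 {'T:1': -0.2, 'T:2': -0.13, 'T:3': 0.07, 'H:2': 0.19}
scene U k 2 ang 0 {'T:2': 0.53, 'T:3': 0.91, 'T:4': 0.59, 'H:3': 0.69}
scene U k 2 ang -36 {'T:3': 0.84, 'T:4': 0.68, 'T:5': 0.87, 'H:4': 0.67}
scene U k 3 ang 36 {'T:1': 0.68, 'T:2': -0.01, 'T:3': 0.78, 'H:2': -0.26}
scene U k 3 ang 0 {'T:2': 0.49, 'T:3': 0.38, 'T:4': -0.06, 'H:3': 0.32}
scene U k 3 ang -36 {'T:3': 0.86, 'T:4': 0.86, 'T:5': 0.89, 'H:4': 0.68}
scene U k 4 ang 36 {'T:1': 0.54, 'T:2': 0.23, 'T:3': 0.57, 'H:2': 0.28}
scene U k 4 ang 0 {'T:2': 0.5, 'T:3': 0.72, 'T:4': 0.29, 'H:3': 0.65}
scene U k 4 ang -36 {'T:3': 0.4, 'T:4': 0.4, 'T:5': 0.43, 'H:4': 0.09}
scene H k0 (true 2 ) ang 36 {'T:1': -0.04, 'T:2': 0.68, 'T:3': 0.1}
scene H k0 (true 3 ) ang 0 {'T:2': 0.46, 'T:3': 0.78, 'T:4': 0.5}
scene H k0 (true 4 ) ang -36 {'T:3': 0.7, 'T:4': 0.67, 'T:5': 0.7}
```

The known-digit sanity check on H works: same digits correlate 0.7–0.93. The units wheel fails the 1-2-3 series, with −36° against "4" at only 0.15. It fits 7→8→9, so units is now at 9, and I misread the 7 as 1. I'll roll it back with the fingers' rear face, two steps first, and the image should return to that of k2.

```bash
python3 -m inch '[0,-20,0,0,0,0,0, 0,-32,0,0,0,0,0, 0,-34,0,0,0,0,0, 0,-24,0,0,0,0,0, 0,-9,8,0,0,0,0, 0,0,11,0,0,0,0, 0,0,5,0,0,0,0, 0,0,0,0,0,0,0]'|grep tcp
python3 -c "
from geo import *
where()"
python3 -m inch '[0,4,-0.2,0,0,0,0, 0,4.5,-0.3,0,0,0,0, 0,3,-0.9,0,0,0,0, 0,2.5,-0.8,0,0,0,0, 0,3,-1.6,0,0,0,0, 0,3,-1.6,0,0,0,0, 0,1.5,-0.6,0,0,0,0, 0,0,0,0,0,0,0]'|grep -E "tcp|force"
python3 -m inch '[0,0,-10,0,0,0,0, 0,8,-8,0,0,0,0, 0,22,0,0,0,0,0, 0,34,0,0,0,0,0, 0,32,0,0,0,0,0, 0,0,0,0,0,0,0]'|grep tcp
python3 -c "
from geo import *
track('k5','k3');turned('k3','k5','U');turned('k4','k5','U');where()"
```

```text
tcp_pos: [648.2, 143.4, 145.5]
unit -56.8 -41.0 145.5 [-0.3  0.  -0.2] 38.1
tcp_pos: [627.8, 146.3, 153.5]
contact_force: [0.1, -0.6, -0.5]
tcp_pos: [528.2, 156.7, 172.2]
top H stay [0.91, 0.77, 0.94] +1 [0.63, 0.67] -1 [0.63, 0.46] +2 0.85
top T stay [0.97, 0.53, 0.26] +1 [0.09, 0.31] -1 [0.33, 0.22] +2 0.27
top U stay [1.0, 1.0, 0.97] +1 [0.68, 0.77] -1 [0.74, 0.71] +2 0.76
scene H stay [1.0, 1.0, 1.0] +1 [0.31, 0.41] -1 [0.35, 0.57] +2 0.09
scene T stay [1.0, 1.0, 1.0] +1 [0.63, 0.47] -1 [0.56, 0.52] +2 0.76
scene U stay [1.0, 1.0, 1.0] +1 [0.44, 0.14] -1 [0.32, 0.14] +2 0.55
top U [(0, 0.98), (40, 0.65), (-40, 0.63), (64, 0.57)]
scene U [(0, 1.0), (64, 0.34), (-64, 0.33), (-20, 0.21)]
top U [(0, 0.84), (42, 0.7), (-40, 0.6), (66, 0.58)]
scene U [(0, 0.72), (34, 0.45), (-28, 0.3), (64, 0.3)]
unit -172.4 -40.4 171.3 [ 0.3  1.  -0.3] 39.6
```

k5 reproduces k3 exactly, so each cycle is exactly one step and units is now 8. Four more steps down go to 4, where I can compare with the tens wheel at the same 4. Then one step up.

```bash
python3 -m inch '[0,-20,0,0,0,0,0, 0,-32,0,0,0,0,0, 0,-34,0,0,0,0,0, 0,-24,0,0,0,0,0, 0,-7,8,0,0,0,0, 0,0,11,0,0,0,0, 0,0,4,0,0,0,0, 0,0,0,0,0,0,0]'|grep tcp
python3 -m inch '[0,4,-0.2,0,0,0,0, 0,4.5,-0.3,0,0,0,0, 0,3,-0.9,0,0,0,0, 0,2.5,-0.8,0,0,0,0, 0,3,-1.6,0,0,0,0, 0,3,-1.6,0,0,0,0, 0,1.5,-0.6,0,0,0,0, 0,0,0,0,0,0,0]'|grep -E "tcp|force"
python3 -m inch '[0,0,-10,0,0,0,0, 0,0,-8,0,0,0,0, 0,-12,0,0,0,0,0, 0,-9.5,4,0,0,0,0, 0,0,10,0,0,0,0, 0,0,10,0,0,0,0, 0,0,0,0,0,0,0]'|grep tcp
python3 -m inch '[0,4,-0.2,0,0,0,0, 0,4.5,-0.3,0,0,0,0, 0,3,-0.9,0,0,0,0, 0,2.5,-0.8,0,0,0,0, 0,3,-1.6,0,0,0,0, 0,3,-1.6,0,0,0,0, 0,1.5,-0.6,0,0,0,0, 0,0,0,0,0,0,0]'|grep -E "tcp|force"
python3 -m inch '[0,0,-10,0,0,0,0, 0,0,-8,0,0,0,0, 0,-12,0,0,0,0,0, 0,-9.5,4,0,0,0,0, 0,0,10,0,0,0,0, 0,0,10,0,0,0,0, 0,0,0,0,0,0,0]'|grep tcp
python3 -m inch '[0,4,-0.2,0,0,0,0, 0,4.5,-0.3,0,0,0,0, 0,3,-0.9,0,0,0,0, 0,2.5,-0.8,0,0,0,0, 0,3,-1.6,0,0,0,0, 0,3,-1.6,0,0,0,0, 0,1.5,-0.6,0,0,0,0, 0,0,0,0,0,0,0]'|grep -E "tcp|force"
python3 -m inch '[0,0,-10,0,0,0,0, 0,0,-8,0,0,0,0, 0,-12,0,0,0,0,0, 0,-9.5,4,0,0,0,0, 0,0,10,0,0,0,0, 0,0,10,0,0,0,0, 0,0,0,0,0,0,0]'|grep tcp
python3 -m inch '[0,4,-0.2,0,0,0,0, 0,4.5,-0.3,0,0,0,0, 0,3,-0.9,0,0,0,0, 0,2.5,-0.8,0,0,0,0, 0,3,-1.6,0,0,0,0, 0,3,-1.6,0,0,0,0, 0,1.5,-0.6,0,0,0,0, 0,0,0,0,0,0,0]'|grep -E "tcp|force"
python3 -m inch '[0,0,-10,0,0,0,0, 0,8,-8,0,0,0,0, 0,22,0,0,0,0,0, 0,34,0,0,0,0,0, 0,32,0,0,0,0,0, 0,0,0,0,0,0,0]'|grep -E 'time|tcp'
cat >> geo.py <<'E'
def pt(g,f,y,a):
    u=unroll(g,f,y+1.3); r=64-a; return u[max(r-14,0):r+15,2:13]
def best(p,q):
    b=-1
    for s in range(-3,4):
        for t in(-1,0,1):
            P=p[max(s,0)+0:len(p)+min(s,0),max(t,0):11+min(t,0)];Q=q[max(-s,0):len(q)-max(s,0),max(-t,0):11-max(t,0)]
            b=max(b,np.corrcoef(P.ravel(),Q.ravel())[0,1])
    return round(float(b),2)
def comp(n,w='U'):
    Y=dict(H=40,T=0,U=-40);known=[('T',0,2),('T',1,3),('T',2,4),('H',0,3)]
    for c in('top','scene'):
        f=imaging.grab_frame(c);G=lambda i:cv2.imread(f'pics/k{i}_{c}.png',0)
        for a,o in((36,-1),(0,0),(-36,1)):
            q=pt(G(n),f,Y[w],a);print(c,w,n,'ang',a,{f'{v}:{d+o}':best(pt(G(i),f,Y[v],a),q) for v,i,d in known})
E
python3 -c "
from geo import *
track('k6','k5');comp(6);where()"
```

```text
tcp_pos: [647.7, 143.2, 146.1]
tcp_pos: [627.4, 146.4, 154.6]
contact_force: [0.5, -0.7, 0.6]
tcp_pos: [648.1, 143.3, 145.1]
tcp_pos: [627.4, 146.4, 154.6]
contact_force: [-0.3, -0.3, -0.1]
tcp_pos: [648.0, 143.3, 145.1]
tcp_pos: [627.3, 146.3, 154.6]
contact_force: [-1.0, 0.8, 0.3]
tcp_pos: [648.1, 143.3, 145.1]
tcp_pos: [627.4, 146.3, 154.6]
contact_force: [-0.3, -0.4, -0.1]
time: 45.2
tcp_pos: [527.7, 156.8, 173.2]
top H stay [0.94, 0.98, 0.97] +1 [0.74, 0.72] -1 [0.75, 0.6] +2 0.84
top T stay [0.98, 0.5, 0.24] +1 [0.24, 0.17] -1 [0.15, 0.34] +2 0.16
top U stay [0.88, 0.83, 0.9] +1 [0.77, 0.79] -1 [0.76, 0.74] +2 0.67
scene H stay [1.0, 1.0, 1.0] +1 [0.31, 0.41] -1 [0.36, 0.57] +2 0.09
scene T stay [1.0, 1.0, 1.0] +1 [0.63, 0.48] -1 [0.56, 0.51] +2 0.77
scene U stay [0.79, 0.35, 0.84] +1 [0.34, 0.3] -1 [0.64, 0.14] +2 0.56
top U 6 ang 36 {'T:1': 0.67, 'T:2': 0.3, 'T:3': 0.65, 'H:2': 0.41}
top U 6 ang 0 {'T:2': 0.2, 'T:3': 0.54, 'T:4': 0.91, 'H:3': 0.5}
top U 6 ang -36 {'T:3': 0.31, 'T:4': 0.21, 'T:5': 0.59, 'H:4': 0.17}
scene U 6 ang 36 {'T:1': 0.75, 'T:2': 0.22, 'T:3': 0.76, 'H:2': -0.07}
scene U 6 ang 0 {'T:2': 0.42, 'T:3': 0.67, 'T:4': 0.86, 'H:3': 0.47}
scene U 6 ang -36 {'T:3': 0.67, 'T:4': 0.72, 'T:5': 0.72, 'H:4': 0.43}
unit -173.0 -40.1 173.1 [0.5 0.1 0.1] 45.4
```

The units top matches tens' 4 (0.91 top, 0.86 scene), so units = 4 is confirmed. Now one step up to 5, then the hundreds wheel one step down.

```bash
python3 -m inch '[0,-20,0,0,0,0,0, 0,-28,0,0,0,0,0, 0,-16,0,0,0,0,0, 0,-2,8,0,0,0,0, 0,0,11,0,0,0,0, 0,0,6,0,0,0,0, 0,0,0,0,0,0,0]'|grep tcp
python3 -m inch '[0,-4,-0.2,0,0,0,0, 0,-4.5,-0.3,0,0,0,0, 0,-3,-0.9,0,0,0,0, 0,-2.5,-0.8,0,0,0,0, 0,-3,-1.6,0,0,0,0, 0,-3,-1.6,0,0,0,0, 0,-1,-0.6,0,0,0,0, 0,0,0,0,0,0,0]'|grep -E "tcp|force"
python3 -m inch '[0,0,-10,0,0,0,0, 0,8,-8,0,0,0,0, 0,20,0,-20,0,0,0, 0,30,0,-30,0,0,0, 0,30,0,-30,0,0,0, 0,0,0,0,0,0,0]'|grep tcp
python3 -c "
from geo import *
track('k7','k6');turned('k6','k7','U');where()"
python3 -m inch '[0,-20,0,0,0,0,0, 0,-32,0,0,0,0,0, 0,-34,0,0,0,0,0, 0,-24,0,0,0,0,0, 0,-7,8,0,0,0,0, 0,0,11,0,0,0,0, 0,0,5,0,0,0,0, 0,0,0,0,0,0,0]'|grep tcp
python3 -c "
from geo import *
where()"
```

```text
tcp_pos: [596.1, 148.9, 144.5]
tcp_pos: [619.3, 147.3, 153.5]
contact_force: [0.5, 0.2, 0.0]
tcp_pos: [537.9, 239.7, 172.7]
top H stay [0.48, 0.64, 0.71] +1 [0.28, 0.72] -1 [0.7, 0.68] +2 0.58
top T stay [-0.26, -0.38, -0.02] +1 [-0.19, 0.03] -1 [-0.32, -0.16] +2 -0.07
top U stay [0.88, 0.82, 0.89] +1 [0.9, 0.86] -1 [0.82, 0.67] +2 0.72
scene H stay [1.0, 1.0, 1.0] +1 [0.3, 0.41] -1 [0.36, 0.57] +2 0.09
scene T stay [1.0, 1.0, 1.0] +1 [0.63, 0.47] -1 [0.56, 0.53] +2 0.76
scene U stay [0.8, 0.31, 0.94] +1 [0.86, 0.41] -1 [0.47, 0.01] +2 0.23
top U [(-42, 0.76), (0, 0.74), (-62, 0.72), (40, 0.72)]
scene U [(38, 0.7), (0, 0.66), (60, 0.45), (18, 0.32)]
unit -173.5 38.4 171.9 [0.4 0.  0.4] 47.4
tcp_pos: [656.7, 221.0, 145.7]
unit -57.2 37.0 145.7 [ 0.4 -0.4 -0.7] 48.0
```

```bash
python3 -m inch '[0,4,-0.2,0,0,0,0, 0,4.5,-0.3,0,0,0,0, 0,3,-0.9,0,0,0,0, 0,2.5,-0.8,0,0,0,0, 0,3,-1.6,0,0,0,0, 0,3,-1.6,0,0,0,0, 0,1.5,-0.6,0,0,0,0, 0,0,0,0,0,0,0]'|grep -E "tcp|force"
python3 -m inch '[0,0,-10,0,0,0,0, 0,8,-8,0,0,0,0, 0,22,0,0,0,0,0, 0,34,0,0,0,0,0, 0,34,-20,0,0,0,0, 0,34,-20,0,0,0,0, 0,30,-20,0,0,0,0, 0,0,0,0,0,0,0]'|grep -E 'time|tcp'
python3 -m inch '[0,0,0,36,0,0,0, 0,0,0,36,0,0,0, 0,0,0,36,0,0,0, 0,0,0,36,0,0,0, 0,0,0,36,0,0,0, 0,0,0,36,0,0,0, 0,0,0,36,0,0,0, 0,0,0,36,0,0,0]'|grep -E 'time|tcp'
python3 - <<'E'
from geo import *
track('k8','k0');comp(8,'H');comp(8,'T');where()
Y=dict(H=40,T=0,U=-40)
for c in('top','scene'):
    f=imaging.grab_frame(c);g=cv2.imread(f'pics/k8_{c}.png',0);g0=cv2.imread(f'pics/k0_{c}.png',0);g6=cv2.imread(f'pics/k6_{c}.png',0);g7=cv2.imread(f'pics/k7_{c}.png',0)
    print(c,'U k8 vs k7',[best(pt(g7,f,-40,a),pt(g,f,-40,a)) for a in(36,0,-36)],'U k6',[best(pt(g6,f,-40,a),pt(g,f,-40,a)) for a in(36,0,-36)])
    # fine phase vs original detented state: per wheel best fractional shift using ribs
    for w in"HTU":
        P=unroll(g0,f,Y[w]).mean(1);Q=unroll(g,f,Y[w]).mean(1);s={d:round(float(np.corrcoef(P[12:117],Q[12+d:117+d])[0,1]),2) for d in range(-8,9,2)};print(c,w,'phase',s)
    S=cv2.cvtColor(f['color'],cv2.COLOR_RGB2GRAY)
    xs=np.arange(-140,-94,2)
    for y in(-120,120):
        m=np.float32([proj(f,[*(O+x*xv+y*yv),112]) for x in xs]);print(c,y,cv2.remap(S,m[None,:,0],m[None,:,1],cv2.INTER_LINEAR)[0].tolist())
E
```

```text
tcp_pos: [635.6, 225.0, 153.2]
contact_force: [0.3, 0.1, 0.2]
time: 49.35
tcp_pos: [473.0, 244.1, 236.9]
time: 50.02
tcp_pos: [442.0, -44.7, 232.0]
top H stay [0.73, 0.83, 0.75] +1 [0.9, 0.54] -1 [0.89, 0.91] +2 0.67
top T stay [0.79, 0.65, 0.85] +1 [0.74, 0.69] -1 [0.71, 0.63] +2 0.88
top U stay [0.84, 0.78, 0.87] +1 [0.85, 0.74] -1 [0.87, 0.67] +2 0.72
scene H stay [0.46, 0.76, 0.71] +1 [0.54, 0.03] -1 [0.6, 0.54] +2 0.34
scene T stay [0.85, 0.25, 0.99] +1 [0.39, 0.49] -1 [0.76, 0.52] +2 0.75
scene U stay [0.39, 0.52, 0.89] +1 [0.71, 0.35] -1 [0.61, 0.07] +2 0.4
top H 8 ang 36 {'T:1': 0.95, 'T:2': 0.02, 'T:3': 0.55, 'H:2': 0.11}
top H 8 ang 0 {'T:2': 0.75, 'T:3': 0.46, 'T:4': 0.05, 'H:3': 0.47}
top H 8 ang -36 {'T:3': 0.8, 'T:4': 0.49, 'T:5': 0.37, 'H:4': 0.46}
scene H 8 ang 36 {'T:1': 0.98, 'T:2': 0.13, 'T:3': 0.78, 'H:2': 0.0}
scene H 8 ang 0 {'T:2': 0.58, 'T:3': 0.34, 'T:4': 0.15, 'H:3': 0.7}
scene H 8 ang -36 {'T:3': 0.96, 'T:4': 0.83, 'T:5': 0.96, 'H:4': 0.8}
top T 8 ang 36 {'T:1': 0.59, 'T:2': 0.54, 'T:3': 1.0, 'H:2': 0.64}
top T 8 ang 0 {'T:2': 0.18, 'T:3': 0.59, 'T:4': 1.0,
[... 822 characters left out ...]
115, 107, 87, 64, 64, 63, 64, 63, 94, 149, 188, 198, 198, 198, 177, 129, 99, 122, 172, 197, 198]
scene U k8 vs k7 [1.0, 1.0, 0.98] U k6 [0.81, 0.14, 0.86]
scene H phase {-8: -0.25, -6: 0.07, -4: 0.47, -2: 0.77, 0: 0.84, 2: 0.65, 4: 0.32, 6: -0.04, 8: -0.28}
scene T phase {-8: -0.17, -6: 0.08, -4: 0.31, -2: 0.46, 0: 0.47, 2: 0.35, 4: 0.17, 6: -0.02, 8: -0.15}
scene U phase {-8: 0.25, -6: 0.42, -4: 0.53, -2: 0.57, 0: 0.49, 2: 0.33, 4: 0.14, 6: -0.01, 8: -0.1}
scene -120 [168, 167, 169, 171, 171, 170, 168, 167, 166, 166, 167, 157, 157, 161, 157, 162, 167, 168, 150, 114, 72, 55, 61]
scene 120 [73, 63, 51, 41, 42, 42, 39, 45, 46, 50, 57, 108, 147, 156, 153, 157, 164, 166, 166, 166, 166, 166, 162]
```

Everything checks: H matches 1/2/3 (2 on top), T = 4, U = 5 (one step above a confirmed 4), and all wheels are within about 2° of their starting detent phase. The drawer front is at −119.5 and the arm is clear. Handing in.

```bash
python3 -c "
from rig import bot
print(bot.close_job(),bot.observe()['time'])"
```

```text
the job is handed in; nothing more can be done
the job is handed in; nothing more can be done
```

I put the lantern in the drawer, shut the drawer and set the timer to 245. I handed the job in at about 50 s.

**Lantern:** It was lowered upright until I felt the drawer floor, then released. A picture taken right after showed it standing upright. I could not see it once the drawer was closed.

**Drawer:** It was pushed gently until it met a firm stop. Its front then measured −119.5 mm against −120 mm nominal.

**Timer:** The last camera comparison gave 2, 4 and 5, each within about 2° of its starting click-stop position. I confirmed the 2 and the 4 by matching digits between wheels. The 5 is one step up from a confirmed 4.

**What went wrong or disagreed:**
- **Fingertip height:** The closed fingertips turned out about 18 mm above the reported TCP height, not 14 mm below it. The first push therefore passed over the handle and worked on the drawer front instead.
- **Force:** While finding that out, I pressed the fingers down on the drawer front's top edge with up to about 56 N. That is below the 120 N wrist limit. I believe only the fingers touched; if it was the gripper body, it exceeded the 40 N limit.
- **Units wheel:** I first misread its 7 as a 1. Image comparison exposed this, and I rolled it back.
- **Final check:** I had used all 12 picture views by then, so the last checks were numerical only. I also did not measure whether the other things on the bench had stayed put.

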